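# Kit the jigger-arm tray

## Task

Pack the jigger-arm set into its shadow-cut tray. Lay the L-shaped bracket flat in the cut-out of its own hand; lay the link flat in its cut-out with its tongue under the steel fork, and then push the headed pin down through fork and tongue until its head sits on the fork. Let everything go, and leave the pots and cups on the bench where they stand.

Things in the scene. Friction and masses are not known exactly. Their poses are not given: they have to be found in the camera images.
- bracket: loose aluminium L-shaped bracket lying flat, 0.22 kg. Origin: centre of its 100 (x) x 80 (y) mm outline, on the underside; z up. Plate 14 mm thick: long arm x -50..50, y -40..-4 mm; foot arm x 14..50, y -4..40 mm. A raised grip web (14 mm thick in y, x -34..34 mm, centred on y = -22 mm) stands on the long arm from z = 14 to 42 mm
- bracket_grip (a point): middle of the bracket's grip web, 30 mm above its underside (bracket frame 0, -22, 30 mm); axes as the bracket's; grip across y
- link: loose aluminium link lying flat, 120 mm long, 0.25 kg. Origin: middle of its length and width, on the underside; x along it to the tongue, z up. Body x -60..24 mm, 48 mm wide, 14 mm thick; then a tongue x 24..60 mm, 32 mm wide, 8 mm thick (z 0..8), with an upright 17 mm through hole at x = 45 mm. A raised grip web (14 mm thick in y, x -50..12 mm) stands on the body from z = 14 to 42 mm
- link_grip (a point): grip point in the link's web, near its centre of mass, 30 mm above its underside (link frame -10, 0, 30 mm); axes as the link's; grip across y
- pin: loose steel headed pin, 0.08 kg, standing upright in its wooden block at the start. Origin: centre of the underside of the head, z up. Head 26 mm across and 26 mm tall above the origin; shank 11 mm across, 32 mm long below it, with a 3 mm chamfer at the foot
- block_top (a point): centre of the top of the fixed wooden pin block (56 x 56 mm, 36 mm tall), at the mouth of its 14 mm hole, where the pin starts
- tray: fixed dark wooden tray, 170 (x) x 316 (y) mm, rim 22 mm tall; origin at the centre of its underside. It holds three black inserts with pale floors whose tops stand 34 mm above the bench and whose cut-outs are 12 mm deep: the link's at its -y end, and two L-shaped ones of opposite hand, which change places from start to start
- cut_l_floor (a point): centre of the floor of the L cut-out that has the bracket's hand: the bracket's origin and axes coincide with this point's when seated. 104 x 84 mm outline, 2 mm clear all round, floor 22 mm above the bench
- cut_mirror_floor (a point): the same point of the other, mirror-image L cut-out (mirrored in y), which does not accept the bracket and stays empty
- cut_link_floor (a point): centre of the floor of the link's cut-out, 22 mm above the bench: the link's origin and axes coincide with this point's when seated (x towards the fork). 12 mm deep: a bay x -62..30 mm, 52 mm wide, then a neck x 30..62 mm, 36 mm wide (2 mm clear at the ends and sides)
- fork_lip (a point): middle of the lower front edge of the fork leaf: a fixed steel plate, 64 mm wide in y, 5 mm thick, bridging the neck at x 33..63 mm of the link's cut-out, 15 mm above its floor. The link cannot be set straight down: its tongue goes under the leaf with the tail raised 8 to 11 degrees until it meets the end wall, then the tail is lowered
- fork_hole (a point): centre of the mouth of the fork's 14 mm hole, on top of the leaf, 42 mm above the bench and at x = 45 mm of the link's cut-out; z up. The hole goes on through the cut-out's floor under the leaf, 14 mm deep. The pin's origin comes here when it is home
- stone_pot: loose bystander: rough grey-brown round stoneware pot, 64 mm across, 59 mm tall; origin at the centre of its underside
- tea_mug: loose bystander: green and white mug with a handle, 78 x 116 mm, 101 mm tall; origin at the centre of its underside
- glaze_pot_0: loose bystander: squat orange screw-cap glaze pot with a white cap, 53 mm across, 61 mm tall; origin at the centre of its underside
- white_cup: loose bystander: plain white cylindrical cup without handle, 72 mm across, 98 mm tall; origin at the centre of its underside
Things that resemble listed ones, but are neither listed nor needed, are in the scene too. Several things have the shape of the pin; the one meant has the colours described above. Leave any yellow look-alike of the link alone.

How it is judged (in metres and radians):
On the way, in this order (a step that is already met when the one before it is completed fails the run):
1. the link lies home in its cut-out, tongue under the fork (x of link in the frame of cut_link_floor between -0.0045 and 0.0045 m and y of link in the frame of cut_link_floor between -0.0045 and 0.0045 m and z of link in the frame of cut_link_floor between -0.003 and 0.003 m and angle between the x axis of link and the x axis of cut_link_floor, either way round below 0.08 rad and angle between link's own z axis and vertical below 0.04 rad), for 0.2 s.
2. the pin is home through fork and tongue (all of step 1 and horizontal distance between pin and fork_hole below 0.004 m and z of pin in the frame of fork_hole between -0.003 and 0.003 m and angle between pin's own z axis and vertical below 0.08 rad), for 0.2 s.
At the end, for the whole second after the job is handed in: Link and bracket lie flat (0.04 rad) on their own cut-outs' floors, within 4.5 mm in x and y, 3 mm in height, 0.08 rad in yaw; the pin stands upright (0.08 rad) within 4 mm of the fork hole's axis, its head within 3 mm of the leaf's top; all released and at rest (all of step 2 and x of bracket in the frame of cut_l_floor between -0.0045 and 0.0045 m and y of bracket in the frame of cut_l_floor between -0.0045 and 0.0045 m and z of bracket in the frame of cut_l_floor between -0.003 and 0.003 m and angle between the x axis of bracket and the x axis of cut_l_floor, either way round below 0.08 rad and angle between bracket's own z axis and vertical below 0.04 rad and linear speed of each of link, bracket, pin below 0.02 m/s); the robot touches nothing.
It fails at once if the stone pot is shifted by more than 25 mm (distance of stone_pot from where it was at the start of the episode above 0.025 m).
It fails at once if the tea mug is shifted by more than 25 mm (distance of tea_mug from where it was at the start of the episode above 0.025 m).
It fails at once if the glaze pot is shifted by more than 25 mm (distance of glaze_pot_0 from where it was at the start of the episode above 0.025 m).
It fails at once if the white cup is shifted by more than 25 mm (distance of white_cup from where it was at the start of the episode above 0.025 m).
It also fails if it takes over 72 s, if anything falls off the work surface, if the arm or the gripper's body presses on something with over 40 N, if the wrist force passes 120 N, or if a joint passes its speed limit or range.

## Robot

A 7-joint arm with a two-finger parallel gripper is mounted at the origin on the work surface; the furniture and walls round the work are solid. World frame = base frame: x ahead of the robot, y to its left, z up, the work surface at z = 0. Lengths are in m, angles in degrees, forces in N, time in s.
With the tool pointing down it reaches from about 0.4 to 0.9 m from the base axis. Payload 5.5 kg.
Tool frame: the origin (TCP) lies midway between the tips of the shut fingers; the grasp point (between the pads) lies 19 mm behind it; z points along the fingers, y is the direction in which the jaws open and shut (so a half turn about z gives the same grasp; the last joint's range is limited). The gripper opens to 92 mm and grips with 3 to 60 N. Pads are 19 mm wide; open, the fingers measure 130 mm over their backs; the gripper's body (75 mm by 190 mm) begins 47 mm behind the grasp point.
Start: joints at [79.595, 28.699, -24.465, 88.831, 12.651, 65.22, -12.049], TCP at [0.28, -0.587, 0.195] pointing down, gripper open.
Joint ranges: [-164.97, 164.97], [-17.58, 116.51], [-87.97, 89.64], [11.32, 138.91], [-80.73, 260.73], [10.89, 115.49], [-147.41, 147.41]. Speed limits (degrees/s): [147.25, 147.25, 180, 180, 180, 180, 180].

## Interface

Orientations are given as a 3x3 rotation matrix whose columns are the frame's x, y, z axes.
In Python, from workcell import ctrl gives the robot as it stands.
- The arm moves only by the shell command python3 -m crank 'ROWS' [OPENING] [FORCE]. ROWS is a JSON object of lists of equal length, an entry for each row: "linear": the shift along the tool's x, y, z scaled (see below), a list of three; "rot": the turn, a rotation vector about the tool's x, y, z scaled (see below), a list of three. A call has 1 to 8 rows; each row shifts and turns the commanded pose from where the row before left it, along the tool's axes as they then stand; what a row does not reach is not made up. The controller multiplies each number of a shift by 600 mm and each number of a turn by pi rad. A row lasts 1/8 s, in which the tool goes at most 62.5 mm and 10.7 degrees, less where a joint would pass 70% of its speed; a pose out of reach is approached as far as the arm can. A call with a number of a shift or a turn outside -1 to 1 is refused whole. A call with a gripper value outside its range is refused whole. OPENING is the closure, from 0 (fully open) to 1 (shut), set as the call begins (- or left out, the last holds). The fingers move at their own pace and stop on an object; FORCE is the grip in N (left out, the last holds). Time passes only in rows, so rows that do not move let the fingers close. It gives the time, the measured TCP pose, the force and the opening at its end, in the units of the state.
- ctrl.observe(): the state, without advancing time (a new reading comes with each control period).
- ctrl.read_camera(name): name is "side" or "top" or "wrist"; returns (picture, depth): 384x512x3 uint8, red, green, blue; 384x512 float32, m along the optical axis (not along the pixel's ray), 0 where there is no reading.
- ctrl.calibration(name): a dict with "vertical_fov" (degrees; the focal length in pixels is half the picture's height over the tangent of half this angle, whatever the lens; pixels are square), "cx", "cy" (the principal point, pixels), "xyz" and "attitude" of the camera in the world. Camera axes: x right, y down, z forward; pixel columns grow to the right and rows downward; lengths in m; the calibration is good to about 2 mm. The wrist camera is an equidistant fisheye: a pixel r from the principal point sees the ray r / f radians off the axis. A picture is of the moment at which its call begins: read the wrist's pose just before it. calibration takes no time and is no camera call; for the wrist camera it gives the pose at the moment of the call.
- ctrl.close_job(): hands the job in, once; it reports no verdict.
The state is a dict: "clock": time; "joint_positions": joint angles; "joint_vel": joint speeds; "joint_efforts": joint torques, N m; "tcp_pos": TCP position; "tool_rot": TCP orientation; "wrist_force": force on the tool from outside, world axes, zero at the start; "moment": the same for the moment, N m; "opening": finger opening in m.
Only numpy, scipy, OpenCV 4.12 (cv2) and the standard library are available. Lean on these libraries where they do the work, as an engineer would, in place of code of your own. Each camera call takes 0.05 s, during which the arm holds its last target. There are 200 camera calls.

## Working session

There is one attempt and no reset: what is moved stays moved. The work goes in short steps, Python scripts to look and compute and a shell command to move; the robot and the scene stay as the last step left them, time stands still between calls to the robot, and variables do not carry over. Pictures are saved under pics/ and viewed, about 8 in all and at most 12, crops included, and the job is handed in when it is done.

```bash
ls; mkdir -p pics; python3 - <<'E'
from workcell import ctrl
import cv2, numpy as np
print(ctrl.observe())
for n in("top","side","wrist"):
    print(n,ctrl.calibration(n))
for n in ("top","side"):
    im,d=ctrl.read_camera(n); cv2.imwrite(f'pics/{n}0.png',im[...,::-1]); np.save(f'pics/{n}0.npy',d)
E
```

```text
pics
{'clock': 0.0, 'joint_positions': array([ 79.59350638,  28.75321459, -24.45343906,  88.89140749,
        12.65055896,  65.21965452, -12.0472308 ]), 'joint_vel': array([-0.01510695, -0.10225193, -0.06331159, -0.00145761,  0.01741063,
       -0.06204847,  0.02953619]), 'joint_efforts': array([-1.16917268e-03, -5.66593838e+01, -5.81643820e+00, -2.79114819e+01,
       -6.85241190e-02,  3.06796900e-02,  2.02375377e-04]), 'tcp_pos': array([ 0.27933396, -0.58607501,  0.19428552]), 'tool_rot': array([[ 9.02646341e-01,  4.30382379e-01, -7.68724612e-04],
       [ 4.30383059e-01, -9.02644596e-01,  1.77648567e-03],
       [ 7.06830103e-05, -1.93438434e-03, -9.99998127e-01]]), 'wrist_force': array([ 0.84569149, -0.28938255, -0.18486452]), 'moment': array([-0.06613605, -0.01535565,  0.0043824 ]), 'opening': 0.0922637197218264}
top {'vertical_fov': 55.86588215762813, 'cx': 256.59531979115485, 'cy': 190.68334200139603, 'xyz': array([0.28987274, 0.03024134, 1.36084858]), 'attitude': array([[ 0.01197345, -0.99004315,  0.14025406],
       [-0.99974738, -0.00918471,  0.02051398],
       [-0.01902153, -0.14046425, -0.98990301]])}
side {'vertical_fov': 49.307526103745744, 'cx': 255.47327661137177, 'cy': 190.21043558983754, 'xyz': array([ 0.46667436, -1.04784894,  0.60950085]), 'attitude': array([[ 0.99922583, -0.03493591,  0.01808918],
       [-0.03183499, -0.4478832 ,  0.89352514],
       [-0.02311427, -0.89340927, -0.44864865]])}
wrist {'vertical_fov': 65.70646984690485, 'cx': 255.11948850802608, 'cy': 196.85118049919106, 'xyz': array([ 0.34751537, -0.55435158,  0.38440994]), 'attitude': array([[ 0.43176554, -0.86455758, -0.2571356 ],
       [-0.90198284, -0.41458823, -0.12059672],
       [-0.00234259,  0.2840014 , -0.958821  ]])}
```

View pics/top0.png

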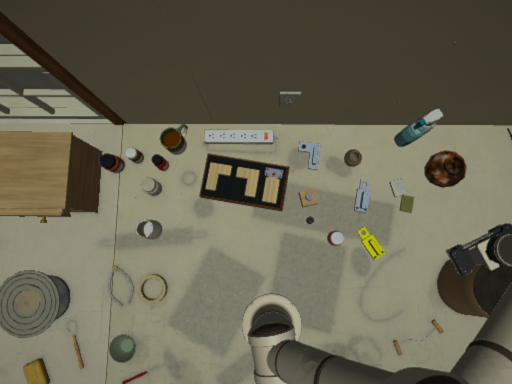

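View pics/side0.png

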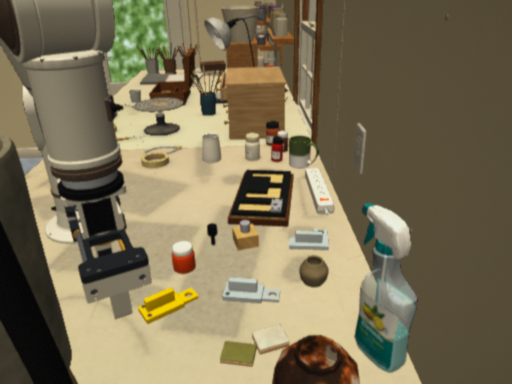

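```bash
cat > h.py <<'E'
from workcell import ctrl
import cv2, numpy as np
def cal(n):
    c=ctrl.calibration(n); c['f']=192/np.tan(np.radians(c['vertical_fov'])/2); return c
def ray(c,u,v,fish=False):
    x,y=(u-c['cx'])/c['f'],(v-c['cy'])/c['f']
    if fish:
        r=np.hypot(x,y)+1e-12; d=np.array([x/r*np.sin(r),y/r*np.sin(r),np.cos(r)])
    else: d=np.array([x,y,1.])
    return c['attitude']@d
def onplane(c,u,v,z,fish=False):
    d=ray(c,u,v,fish); return c['xyz']+d*(z-c['xyz'][2])/d[2]
def proj(c,p,fish=False):
    q=c['attitude'].T@(np.asarray(p)-c['xyz'])
    if fish:
        rho=np.hypot(q[0],q[1]); t=np.arctan2(rho,q[2]); return c['cx']+c['f']*t*q[0]/rho, c['cy']+c['f']*t*q[1]/rho
    return c['cx']+c['f']*q[0]/q[2], c['cy']+c['f']*q[1]/q[2]
E
python3 - <<'E'
from h import *
im=cv2.imread('pics/top0.png')
cv2.imwrite('pics/crop1.png',cv2.resize(im[130:262,198:398],None,fx=4,fy=4,interpolation=cv2.INTER_CUBIC))
E
```

```text
(no output)
```

View pics/crop1.png

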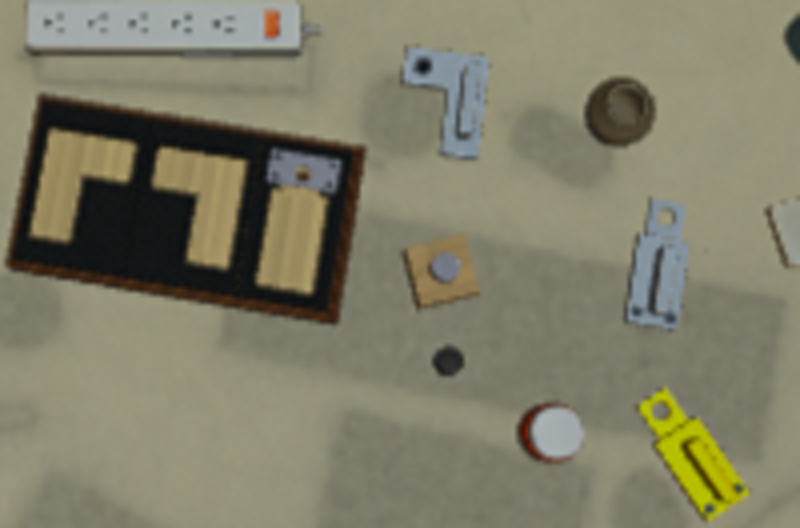

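```bash
python3 - <<'E'
from h import *
c=cal('top')
def P(u,v,z,name):
    p=onplane(c,198+u/4,130+v/4,z); print(name,p.round(4)); return p
# u,v crop pixels
a=P(465,155,.014,'brk tail L');b=P(447,50,.014,'top'); 
P(466,104,.042,'brk web mid')
t=P(667,200,.008,'link tip');k=P(655,327,.014,'link tail'); P(657,285,.042,'web mid'); P(666,216,.008,'link hole')
P(445,267,.062,'pin head top'); P(302,174,.042,'fork hole')
for q in [(40,97),(364,147),(337,322),(8,267)]: P(*q,.022,'tray')
for q in [(154,147),(247,159),(232,270),(188,264)]: P(*q,.022,'cutL')
for q in [(273,186),(328,193),(312,295),(256,286)]: P(*q,.022,'cutlink')
P(620,112,.05,'stone');P(555,432,.061,'glaze')
s=cal('side')
E
```

```text
brk tail L [ 0.5664 -0.1587  0.014 ]
top [ 0.6684 -0.1426  0.014 ]
brk web mid [ 0.609  -0.1562  0.042 ]
link tip [ 0.526  -0.3488  0.008 ]
link tail [ 0.4055 -0.3325  0.014 ]
web mid [ 0.4414 -0.3279  0.042 ]
link hole [ 0.5107 -0.3474  0.008 ]
pin head top [ 0.4536 -0.1329  0.062 ]
fork hole [ 0.5415 -0.0042  0.042 ]
tray [0.6176 0.2443 0.022 ]
tray [ 0.5717 -0.0629  0.022 ]
tray [ 0.4064 -0.0379  0.022 ]
tray [0.4547 0.2693 0.022 ]
cutL [0.5701 0.1349 0.022 ]
cutL [0.5593 0.0471 0.022 ]
cutL [0.4539 0.0599 0.022 ]
cutL [0.4591 0.101  0.022 ]
cutlink [0.5337 0.0224 0.022 ]
cutlink [ 0.5275 -0.0292  0.022 ]
cutlink [ 0.4312 -0.0146  0.022 ]
cutlink [0.4391 0.0374 0.022 ]
stone [ 0.6005 -0.2965  0.05  ]
glaze [ 0.3073 -0.2291  0.061 ]
```

```bash
cat >> h.py <<'E'
from scipy.spatial.transform import Rotation as R
def Rt(yaw,tilt=0):
    # tool x along yaw, z down, tilt>0: tool x tip down
    return (R.from_euler('z',yaw,degrees=True)*R.from_euler('y',tilt,degrees=True)*R.from_euler('x',180,degrees=True)).as_matrix()
def plan(p,yaw,tilt,n):
    o=ctrl.observe(); A=o['tool_rot']; B=Rt(yaw,tilt); w=R.from_matrix(A.T@B).as_rotvec()
    d=(np.asarray(p)-o['tcp_pos'])/n; M=A
    print('t',round(o['clock'],2),'pos',o['tcp_pos'].round(4),'step mm',round(np.linalg.norm(d)*1e3,1),'deg',round(np.degrees(np.linalg.norm(w))/n,1))
    L=[]
    for i in range(n):
        L.append([round(float(x),4) for x in M.T@d/.6]); M=M@R.from_rotvec(w/n).as_matrix()
    print('linear',L,'rot',[round(float(x),4) for x in w/n/np.pi])
E
python3 -c "
from h import *
plan([.445,-.34,.15],-8,0,6)"
```

```text
t 0.1 pos [ 0.2793 -0.5861  0.1943] step mm 50.0 deg 5.6
linear [[0.071, -0.0419, 0.0124], [0.0665, -0.0486, 0.0124], [0.0615, -0.0548, 0.0124], [0.0559, -0.0606, 0.0124], [0.0497, -0.0657, 0.0124], [0.0431, -0.0702, 0.0123]] rot [-0.0001, 0.0, 0.031]
```

```bash
python3 -m crank '{"linear":[[0.071,-0.042,0.0124],[0.0665,-0.0486,0.0124],[0.0615,-0.0548,0.0124],[0.056,-0.0606,0.0124],[0.05,-0.0657,0.0124],[0.043,-0.07,0.0124],[0,0,0],[0,0,0]],"rot":[[0,0,0.031],[0,0,0.031],[0,0,0.031],[0,0,0.031],[0,0,0.031],[0,0,0.031],[0,0,0],[0,0,0]]}' 0
python3 - <<'E'
from h import *
im,d=ctrl.read_camera('wrist'); c=cal('wrist'); import pickle
pickle.dump((im,d,c),open('pics/w1.pkl','wb')); print(c['xyz'])
cv2.imwrite('pics/w1.png',cv2.resize(im[...,::-1],(768,576)))
E
```

```text
clock: 1.1
tcp_pos: [0.4451, -0.3409, 0.1504]
tool_rot: [[0.99, -0.138, -0.001], [-0.138, -0.99, -0.0], [-0.001, 0.0, -1.0]]
wrist_force: [0.0, -1.0, 0.0]
opening: 0.0916
[ 0.51963058 -0.35352158  0.34058229]
```

View pics/w1.png

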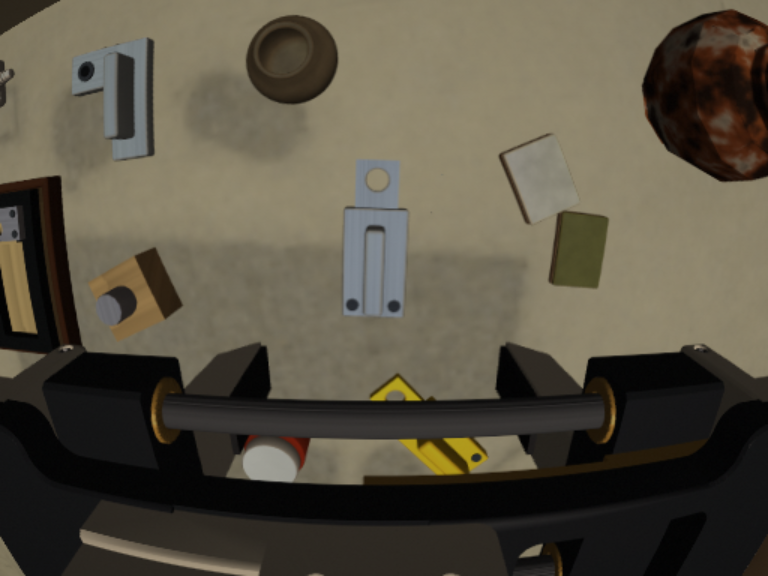

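```bash
python3 - <<'E'
from h import *
import pickle
im,d,c=pickle.load(open('pics/w1.pkl','rb'))
P=lambda u,v,z:onplane(c,u/1.5,v/1.5,z,True)
for n,q in {'body':[(344,207,.014),(408,208,.014),(405,317,.014),(343,316,.014)],'hole':[(377,180,.008)],'web':[(375,226,.042),(373,315,.042)],
 'brk':[(153,38,.014),(153,156,.014),(72,56,.014),(113,160,.014)],'bweb':[(110,53,.042),(112,138,.042)],'pin':[(110,306,.062)]}.items():
    for a in q: print(n,P(*a).round(4))
# automated: aluminium contour
hsv=cv2.cvtColor(im,cv2.COLOR_RGB2HSV); m=cv2.inRange(hsv,(95,25,90),(130,140,255))
n,l,s,ce=cv2.connectedComponentsWithStats(m)
for i in range(1,n):
    if s[i,4]>300: 
        cn=max(cv2.findContours((l==i).astype('uint8'),0,1)[0],key=cv2.contourArea)[:,0]
        pts=np.array([P(u*1.5,v*1.5,.014)[:2] for u,v in cn],np.float32)*1000
        print(ce[i].round(),s[i,4],cv2.minAreaRect(pts))
E
```

```text
body [ 0.4942 -0.3213  0.014 ]
body [ 0.4869 -0.3676  0.014 ]
body [ 0.4036 -0.3548  0.014 ]
body [ 0.4111 -0.3072  0.014 ]
hole [ 0.5102 -0.3479  0.008 ]
web [ 0.4806 -0.3428  0.042 ]
web [ 0.4182 -0.3324  0.042 ]
brk [ 0.6594 -0.1891  0.014 ]
brk [ 0.562  -0.1765  0.014 ]
brk [ 0.6733 -0.1048  0.014 ]
brk [ 0.5685 -0.1372  0.014 ]
bweb [ 0.6485 -0.1642  0.042 ]
bweb [ 0.5811 -0.1578  0.042 ]
pin [ 0.4576 -0.1373  0.062 ]
[251. 124.] 605 ((507.6161804199219, -347.0591125488281), (30.070188522338867, 34.26627731323242), 79.92383575439453)
[249. 171.] 1773 ((448.670654296875, -336.5607604980469), (44.20009994506836, 80.32988739013672), 80.0205078125)
[249. 182.] 408 ((440.58062744140625, -335.11358642578125), (9.018136978149414, 59.994537353515625), 79.4525146484375)
```

```bash
python3 -c "
from h import *
plan([.4568,-.339,.0165],-9.5,0,4)"
```

```text
t 1.15 pos [ 0.4447 -0.3418  0.1505] step mm 33.6 deg 0.4
linear [[0.0049, -0.0019, 0.0558], [0.0049, -0.0019, 0.0558], [0.0048, -0.0019, 0.0558], [0.0048, -0.002, 0.0558]] rot [0.0, 0.0001, 0.002]
```

```bash
python3 -m crank '{"linear":[[0.01,-0.004,0.05],[0.0095,-0.004,0.06],[0,0,0.06],[0,0,0.035],[0,0,0.018],[0,0,0]],"rot":[[0,0,0.004],[0,0,0.004],[0,0,0],[0,0,0],[0,0,0],[0,0,0]]}' 0
python3 -m crank '{"linear":[[0,0,0],[0,0,0],[0,0,0],[0,0,0],[0,0,0]],"rot":[[0,0,0],[0,0,0],[0,0,0],[0,0,0],[0,0,0]]}' 1 35
```

```text
clock: 1.9
tcp_pos: [0.4569, -0.3385, 0.0165]
tool_rot: [[0.986, -0.165, -0.001], [-0.165, -0.986, 0.0], [-0.001, -0.0, -1.0]]
wrist_force: [-0.7, 0.6, -0.4]
opening: 0.0912
clock: 2.52
tcp_pos: [0.4579, -0.3377, 0.017]
tool_rot: [[0.986, -0.164, 0.0], [-0.164, -0.986, -0.0], [0.0, 0.0, -1.0]]
wrist_force: [0.9, -1.1, 0.6]
opening: 0.0463
```

```bash
python3 -m crank '{"linear":[[0,0,0],[0,0,0],[0,0,0],[0,0,0],[0,0,-0.02],[0,0,-0.06],[0,0,-0.09],[0,0,-0.05]],"rot":[[0,0,0],[0,0,0],[0,0,0],[0,0,0],[0,0,0],[0,0,0],[0,0,0],[0,0,0]]}' 1 35
python3 -c "
from h import *
plan([.42,.0,.16],-8.5,0,7)"
```

```text
clock: 3.52
tcp_pos: [0.4593, -0.3383, 0.1527]
tool_rot: [[0.987, -0.164, 0.004], [-0.164, -0.987, -0.003], [0.004, 0.002, -1.0]]
wrist_force: [0.4, -0.4, -0.4]
opening: 0.0004
t 3.52 pos [ 0.4593 -0.3383  0.1527] step mm 48.7 deg 0.1
linear [[-0.0224, -0.0779, -0.002], [-0.0222, -0.078, -0.0019], [-0.022, -0.078, -0.0019], [-0.0219, -0.0781, -0.0019], [-0.0217, -0.0781, -0.0018], [-0.0215, -0.0782, -0.0018], [-0.0213, -0.0782, -0.0018]] rot [0.0001, -0.0002, -0.0007]
```

```bash
python3 - <<'E'
from h import *
import pickle
c=cal('wrist'); im,d=ctrl.read_camera('wrist')
pickle.dump((im,d,c),open('pics/w2.pkl','wb')); print(c['xyz'])
cv2.imwrite('pics/w2.png',cv2.resize(im[...,::-1],(768,576)))
E
```

```text
[ 0.53310101 -0.35152038  0.34311134]
```

View pics/w2.png

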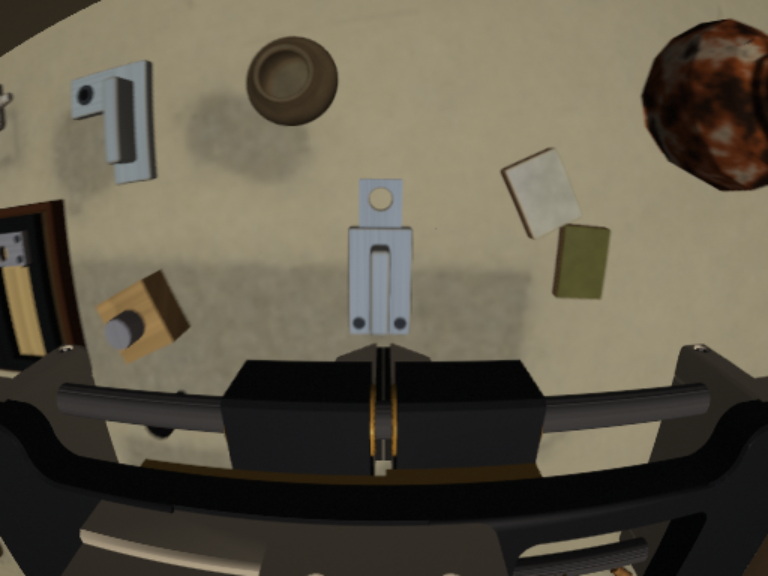

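```bash
python3 - <<'E'
from h import *
import pickle
im,d,c=pickle.load(open('pics/w2.pkl','rb'))
P=lambda u,v,z:onplane(c,u/1.5,v/1.5,z,True)
b=np.array([P(*q,.014) for q in [(349,227),(412,228),(409,333),(350,333)]]);print(b.round(4),b.mean(0))
w=np.array([P(*q,.042) for q in [(380,246),(379,332)]]);print(w.round(4),w.mean(0), P(381,198,.008))
print(proj(c,[.4568,-.339,.042],True), ctrl.observe()['tcp_pos'])
plan([.4568,-.339,.0165],-9.5,0,4)
E
```

```text
[[ 0.4943 -0.3202  0.014 ]
 [ 0.4859 -0.3663  0.014 ]
 [ 0.404  -0.3518  0.014 ]
 [ 0.4116 -0.3058  0.014 ]] [ 0.44893749 -0.33601714  0.014     ]
[[ 0.4811 -0.3415  0.042 ]
 [ 0.4193 -0.3305  0.042 ]] [ 0.45020993 -0.33601218  0.042     ] [ 0.51125931 -0.34708624  0.008     ]
(np.float64(254.77007324223374), np.float64(187.00166152012366)) [ 0.4610369  -0.33955943  0.15613518]
t 3.58 pos [ 0.461  -0.3396  0.1561] step mm 34.9 deg 0.1
linear [[-0.0023, -0.0002, 0.0582], [-0.0021, -0.0001, 0.0582], [-0.002, -0.0001, 0.0582], [-0.0019, -0.0, 0.0582]] rot [0.0004, -0.0006, 0.0001]
```

```bash
python3 -m crank '{"linear":[[-0.007,-0.002,0.03],[0,0,0.05],[0,0,0.05],[0,0,0.05],[0,0,0.035],[0,0,0.018],[0,0,0]],"rot":[[0,0,0],[0,0,0],[0,0,0],[0,0,0],[0,0,0],[0,0,0],[0,0,0]]}' 0.45
python3 -m crank '{"linear":[[0,0,0],[0,0,0],[0,0,0],[0,0,0],[0,0,0],[0,0,0],[0,0,0]],"rot":[[0,0,0],[0,0,0],[0,0,0],[0,0,0],[0,0,0],[0,0,0],[0,0,0]]}' 1 40
```

```text
clock: 4.45
tcp_pos: [0.4537, -0.3356, 0.009]
tool_rot: [[0.986, -0.164, -0.001], [-0.164, -0.986, 0.0], [-0.001, -0.0, -1.0]]
wrist_force: [-0.2, -0.1, -0.4]
opening: 0.0507
clock: 5.32
tcp_pos: [0.454, -0.3358, 0.0092]
tool_rot: [[0.986, -0.164, 0.0], [-0.164, -0.986, -0.0], [0.0, -0.0, -1.0]]
wrist_force: [-0.5, 1.2, 1.6]
opening: 0.0114
```

```bash
python3 - <<'E'
from h import *
a,d=ctrl.read_camera('wrist'); b,_=ctrl.read_camera('side')
x=cv2.resize(a[...,::-1],(512,384)); y=cv2.resize(b[230:340,90:290,::-1],(800,440))[:, :]
cv2.imwrite('pics/w3.png',np.vstack([cv2.resize(x[100:300],(600,234)),cv2.resize(y,(600,330))]))
o=ctrl.observe(); print(o['opening'],o['tcp_pos'],o['wrist_force'])
E
```

```text
0.011538896535620092 [ 0.45399255 -0.33578943  0.00923927] [-0.81346975  0.1556789   3.05345823]
```

View pics/w3.png

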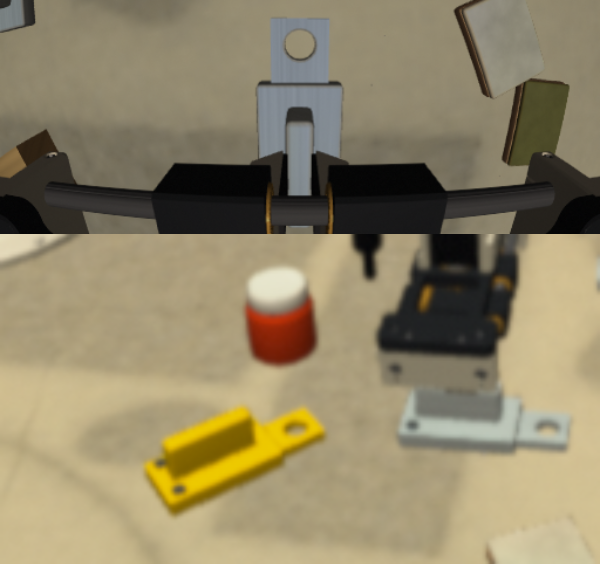

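```bash
python3 -m crank '{"linear":[[0,0,-0.005],[0,0,-0.01],[0,0,-0.02],[0,0,-0.03],[0,0,0],[0,0,0]],"rot":[[0,0,0],[0,0,0],[0,0,0],[0,0,0],[0,0,0],[0,0,0]]}' 1 40
python3 - <<'E'
from h import *
b,_=ctrl.read_camera('side')
cv2.imwrite('pics/s4.png',cv2.resize(b[200:320,190:310,::-1],(600,600),interpolation=cv2.INTER_CUBIC))
E
```

```text
clock: 6.18
tcp_pos: [0.4539, -0.336, 0.0484]
tool_rot: [[0.986, -0.164, 0.0], [-0.164, -0.986, -0.001], [0.0, 0.0, -1.0]]
wrist_force: [-0.9, -0.1, -4.4]
opening: 0.0114
```

View pics/s4.png

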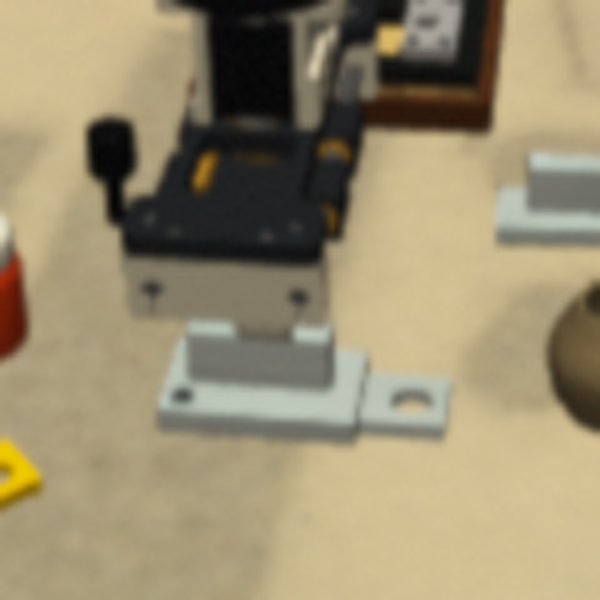

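```bash
python3 - <<'E'
from h import *
c=cal('side'); im,d=ctrl.read_camera('side')
def aty(u,v,y):
    r=ray(c,u,v); return (c['xyz']+r*(y-c['xyz'][1])/r[1]).round(4)
print('hole',aty(190+412/5,200+403/5,-.3445),'web bottom front',aty(190+260/5,200+382/5,-.343),'web top front',aty(190+210/5,200+335/5,-.343),'finger bottom',aty(190+265/5,200+339/5,-.345), 'plate front edge low', aty(190+260/5,200+430/5,-.361))
for u,v in [(265,330),(265,345),(265,360),(210,345),(300,345),(210,370)]:
    U,V=int(190+u/5),int(200+v/5); r=ray(c,U,V); print(u,v,im[V,U],(c['xyz']+r*d[V,U]).round(4))
E
```

```text
hole [ 0.5117 -0.3445  0.0413] web bottom front [ 0.448  -0.343   0.0543] web top front [ 0.4282 -0.343   0.0795] finger bottom [ 0.4509 -0.345   0.0779] plate front edge low [ 0.4475 -0.361   0.0436]
265 330 [112 105  87] [ 0.4514 -0.3596  0.0935]
265 345 [115 114 105] [ 0.4507 -0.3421  0.0727]
265 360 [114 115 107] [ 0.4505 -0.3419  0.0647]
210 345 [116 118 109] [ 0.4277 -0.339   0.0714]
300 345 [125 127 118] [ 0.4653 -0.3472  0.0759]
210 370 [112 112 104] [ 0.4271 -0.3382  0.0578]
```

```bash
python3 - <<'E'
from h import *
import pickle
im,d,c=pickle.load(open('pics/w2.pkl','rb'))
print('proj tcp',proj(c,[.4600,-.3390,.1545],True))
for v in range(226,262,3):
    r=ray(c,255,v,True); zz=c['attitude'][:,2]@r; print(v,im[v,253],im[v,255],(c['xyz']+r/zz*d[v,255]).round(4))
E
```

```text
proj tcp (np.float64(254.02760690806988), np.float64(223.6561388765649))
226 [119 113  94] [119 113  94] [ 0.3971 -0.3295  0.0007]
229 [124 119  98] [123 117  97] [ 0.5331 -0.3515  0.3431]
232 [12 11 10] [35 33 27] [ 0.4669 -0.3408  0.1857]
235 [7 6 6] [28 27 23] [ 0.4675 -0.3409  0.1914]
238 [5 5 5] [27 25 22] [ 0.4668 -0.3408  0.1938]
241 [5 6 6] [27 26 22] [ 0.4673 -0.3408  0.1988]
244 [5 4 4] [26 24 21] [ 0.467  -0.3408  0.2021]
247 [5 6 6] [28 26 22] [ 0.467  -0.3408  0.2055]
250 [6 5 5] [27 26 23] [ 0.4666 -0.3407  0.2083]
253 [5 4 5] [30 27 24] [ 0.4665 -0.3407  0.2114]
256 [4 4 3] [28 27 23] [ 0.4671 -0.3408  0.2158]
259 [2 3 3] [28 26 23] [ 0.4677 -0.3409  0.2199]
```

```bash
python3 - <<'E'
from h import *
c=cal('side'); im,d=ctrl.read_camera('side')
for u,v in [(150,300),(150,312),(228,300),(228,314),(300,314),(228,240),(265,325),(265,320),(265,335)]:
    U,V=int(190+u/5),int(200+v/5); r=ray(c,U,V); print(u,v,im[V,U],(c['xyz']+r*d[V,U]).round(4))
o=ctrl.observe();print(o['tcp_pos'],o['opening'])
E
```

```text
150 300 [101  96  80] [ 0.4107 -0.4133  0.1493]
150 312 [118 110  90] [ 0.4105 -0.4145  0.1457]
228 300 [130 122 100] [ 0.4388 -0.4229  0.155 ]
228 314 [131 123 102] [ 0.4386 -0.4234  0.1509]
300 314 [122 115  96] [ 0.4659 -0.426   0.1516]
228 240 [30 32 32] [ 0.4402 -0.4295  0.1858]
265 325 [124 117  96] [ 0.4529 -0.4229  0.1432]
265 320 [129 122 100] [ 0.453  -0.4251  0.1471]
265 335 [101  96  81] [ 0.4513 -0.3563  0.0885]
[ 0.45337356 -0.33555087  0.0476209 ] 0.011404216169073847
```

```bash
python3 -m crank '{"linear":[[0,0,0.02],[0,0,0.025],[0,0,0.012],[0,0,0.007],[0,0,0]],"rot":[[0,0,0],[0,0,0],[0,0,0],[0,0,0],[0,0,0]]}' 1 40
python3 -m crank '{"linear":[[0,0,0],[0,0,0],[0,0,0],[0.003,0,0.012],[0.003,0,0.014],[0,0,0.008],[0,0,0]],"rot":[[0,0,0],[0,0,0],[0,0,0],[0,0,0],[0,0,0],[0,0,0],[0,0,0]]}' 0.5
```

```text
clock: 6.95
tcp_pos: [0.4539, -0.3357, 0.0095]
tool_rot: [[0.987, -0.164, -0.0], [-0.164, -0.987, 0.0], [-0.0, -0.0, -1.0]]
wrist_force: [0.1, -0.0, -2.6]
opening: 0.0113
clock: 7.82
tcp_pos: [0.4569, -0.3359, -0.0115]
tool_rot: [[0.987, -0.164, -0.001], [-0.164, -0.987, 0.001], [-0.001, -0.001, -1.0]]
wrist_force: [0.2, 0.5, -0.4]
opening: 0.0458
```

```bash
python3 -m crank '{"linear":[[0,0,0],[0,0,0],[0,0,0],[0,0,0],[0,0,0],[0,0,0],[0,0,0]],"rot":[[0,0,0],[0,0,0],[0,0,0],[0,0,0],[0,0,0],[0,0,0],[0,0,0]]}' 1 50
```

```text
clock: 8.7
tcp_pos: [0.4575, -0.3365, -0.0106]
tool_rot: [[0.986, -0.164, 0.0], [-0.164, -0.986, -0.0], [0.0, 0.0, -1.0]]
wrist_force: [-0.5, 0.1, 2.2]
opening: 0.0137
```

```bash
python3 -m crank '{"linear":[[0,0,-0.01],[0,0,-0.03],[0,0,-0.06],[0,0,-0.08],[0,0,-0.05],[0,0,0]],"rot":[[0,0,0],[0,0,0],[0,0,0],[0,0,0],[0,0,0],[0,0,0]]}' 1 50
python3 -c "
from h import *
plan([.43,-.13,.14],-8.5,0,5)"
```

```text
clock: 9.45
tcp_pos: [0.4595, -0.3377, 0.1308]
tool_rot: [[0.986, -0.164, 0.005], [-0.164, -0.986, -0.004], [0.006, 0.003, -1.0]]
wrist_force: [0.4, 0.5, -3.2]
opening: 0.0136
t 9.45 pos [ 0.4595 -0.3377  0.1308] step mm 42.0 deg 0.2
linear [[-0.021, -0.0667, -0.0034], [-0.0208, -0.0668, -0.0033], [-0.0206, -0.0668, -0.0033], [-0.0204, -0.0669, -0.0032], [-0.0202, -0.067, -0.0031]] rot [0.0002, -0.0004, -0.001]
```

```bash
python3 -m crank '{"linear":[[-0.021,-0.0667,-0.003],[-0.021,-0.0667,-0.003],[-0.021,-0.0667,-0.003],[-0.02,-0.0667,-0.003],[-0.02,-0.0667,-0.003],[0,0,0],[0,0,0],[0,0,0]],"rot":[[0,0,-0.001],[0,0,-0.001],[0,0,-0.001],[0,0,-0.001],[0,0,-0.001],[0,0,0],[0,0,0],[0,0,0]]}' 1 50
python3 - <<'E'
from h import *
import pickle
c=cal('wrist'); im,d=ctrl.read_camera('wrist')
pickle.dump((im,d,c),open('pics/w4.pkl','wb')); print(c['xyz'])
cv2.imwrite('pics/w4.png',cv2.resize(im[...,::-1],(800,600)))
E
```

```text
clock: 10.45
tcp_pos: [0.4276, -0.1301, 0.1359]
tool_rot: [[0.989, -0.15, -0.001], [-0.15, -0.989, 0.0], [-0.001, -0.0, -1.0]]
wrist_force: [-0.2, -0.5, -3.3]
opening: 0.0137
[ 0.50244624 -0.14273475  0.32593894]
```

View pics/w4.png

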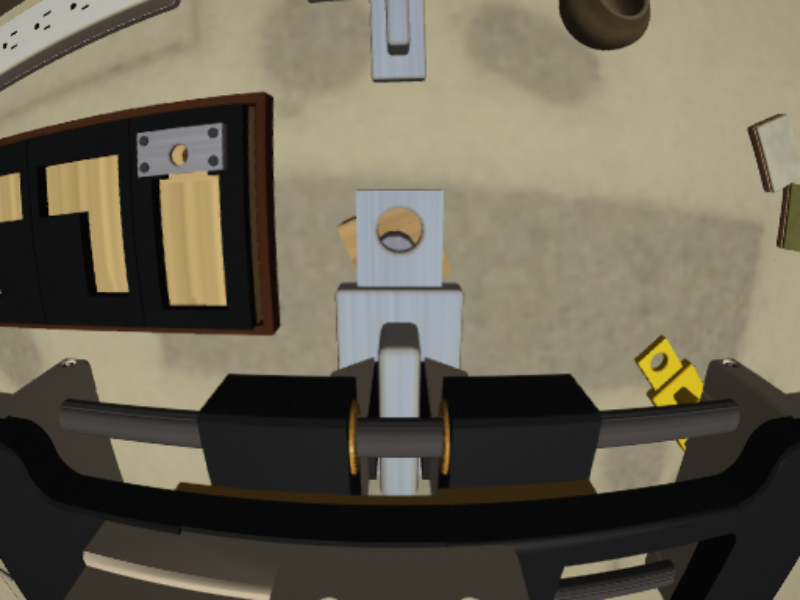

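```bash
python3 - <<'E'
from h import *
import pickle
im,d,c=pickle.load(open('pics/w4.pkl','rb'))
k=800/512
P=lambda u,v,z:onplane(c,u/k,v/k,z,True)
def S(n,L,z): 
    p=np.array([P(*q,z) for q in L]); print(n,p[:,:2].round(4).tolist(),'mean',p.mean(0)[:2].round(4)); return p
S('fork corners',[(137,130),(221,122),(227,171),(139,178)],.042)
S('fork hole',[(178.5,155)],.042)
S('fork bolts',[(142,141),(213,132),(214,161),(145,168)],.042)
S('floor link backL, frontL',[(170,304),(161,178)],.022)
S('right edge top z34',[(227,305),(219,176)],.034)
S('tray right outer corners z.022',[(271,94),(279,331)],.022)
S('L floor: foot TL, foot BL, long backL, ',[(47,167),(46,214),(99,292)],.022); S('L back',[(99,292),(129,292)],.022); S('L right z34',[(118,155),(129,292)],.034); S('L front',[(47,167),(118,155)],.022); S('L inner edge',[(89,213),(97,292)],.022)
S('held hole',[(400,229)],.1545); S('tip',[(357,191),(442,191)],.1545); S('body front',[(338,290),(462,290)],.1605)
print('tcp',ctrl.observe()['tcp_pos'])
E
```

```text
fork corners [[0.5674, 0.0246], [0.5559, -0.0377], [0.5239, -0.0364], [0.5347, 0.029]] mean [ 0.5455 -0.0051]
fork hole [[0.5422, -0.0042]] mean [ 0.5422 -0.0042]
fork bolts [[0.5588, 0.0219], [0.5509, -0.0312], [0.5322, -0.0287], [0.5402, 0.0229]] mean [ 0.5455 -0.0038]
floor link backL, frontL [[0.441, 0.0383], [0.5324, 0.0226]] mean [0.4867 0.0305]
right edge top z34 [[0.436, -0.0134], [0.5225, -0.0272]] mean [ 0.4792 -0.0203]
tray right outer corners z.022 [[0.5703, -0.0679], [0.4086, -0.0425]] mean [ 0.4894 -0.0552]
L floor: foot TL, foot BL, long backL,  [[0.5701, 0.1304], [0.5334, 0.141], [0.4608, 0.1024]] mean [0.5214 0.1246]
L back [[0.4608, 0.1024], [0.4559, 0.0726]] mean [0.4584 0.0875]
L right z34 [[0.5563, 0.0485], [0.4578, 0.0641]] mean [0.507  0.0563]
L front [[0.5701, 0.1304], [0.5585, 0.0564]] mean [0.5643 0.0934]
L inner edge [[0.5229, 0.0938], [0.4612, 0.1045]] mean [0.492  0.0992]
held hole [[0.482, -0.14]] mean [ 0.482 -0.14 ]
tip [[0.4984, -0.1266], [0.4938, -0.1574]] mean [ 0.4961 -0.142 ]
body front [[0.4639, -0.1141], [0.4571, -0.1595]] mean [ 0.4605 -0.1368]
tcp [ 0.42771837 -0.13004582  0.13590887]
```

```bash
cat >> h.py <<'E'
YAW=-8.9; C0=np.array([.4977,.0028,.022]); G=np.array([-.0097,.0017,-.0108])
Rz=R.from_euler('z',YAW,degrees=True).as_matrix()
def linkT(tipx,tipz,th,dy=0):
    "TCP reading for link tip bottom at cut x=tipx, z=tipz (m) with tail raised th deg"
    Ry=R.from_euler('y',th,degrees=True).as_matrix()
    O=np.array([tipx,dy,tipz])-Ry@[.06,0,0]
    return C0+Rz@(O+Ry@G)
E
python3 -c "
from h import *
p=linkT(.027,.040,9); print(p); plan(p,YAW,9,6)
for a in [(.027,.002,9),(.0595,.0015,9),(.060,.0,4.5),(.060,0,0)]: print(linkT(*a).round(4))"
```

```text
[0.45495576 0.01121429 0.06223645]
t 10.5 pos [ 0.4277 -0.13    0.1359] step mm 26.9 deg 1.5
linear [[0.0016, -0.0399, 0.0205], [0.0021, -0.0399, 0.0204], [0.0026, -0.0399, 0.0204], [0.0031, -0.0399, 0.0203], [0.0036, -0.0399, 0.0202], [0.0041, -0.0399, 0.0201]] rot [0.0, -0.0083, 0.0002]
[0.455  0.0112 0.0242]
[0.4871 0.0062 0.0237]
[0.4878 0.0061 0.0167]
[0.4884 0.006  0.0112]
```

```bash
python3 -m crank '{"linear":[[0.0016,-0.06,0.01],[0.002,-0.06,0.01],[0.0026,-0.06,0.015],[0.003,-0.0399,0.03],[0.0036,-0.02,0.03],[0.004,0,0.028],[0,0,0],[0,0,0]],"rot":[[0,-0.0083,0],[0,-0.0083,0],[0,-0.0083,0],[0,-0.0083,0.0005],[0,-0.0083,0.0005],[0,-0.0083,0.0005],[0,0,0],[0,0,0]]}' 1 55
python3 -c "
from h import *
print(ctrl.observe()['tool_rot'].round(3).tolist())
plan(linkT(.027,.040,9),YAW,9,1)"
```

```text
clock: 11.5
tcp_pos: [0.4534, 0.0122, 0.0622]
tool_rot: [[0.976, -0.154, -0.154], [-0.152, -0.988, 0.023], [-0.155, 0.0, -0.988]]
wrist_force: [-0.5, 1.1, -2.6]
opening: 0.0137
[[0.976, -0.154, -0.154], [-0.152, -0.988, 0.023], [-0.155, 0.0, -0.988]]
t 11.5 pos [0.4534 0.0122 0.0622] step mm 1.8 deg 0.1
linear [[0.0027, 0.0013, -0.0005]] rot [0.0002, -0.0003, 0.0002]
```

```bash
python3 -m crank '{"linear":[[0.0027,0.0013,0],[0.004,0,0.025],[0.004,0,0.025],[0.0018,0,0.012],[0,0,0]],"rot":[[0,0,0],[0,0,0],[0,0,0],[0,0,0],[0,0,0]]}' 1 55
python3 -c "
from h import *
o=ctrl.observe();print(o['wrist_force'])
plan(linkT(.0595,.0015,9),YAW,9,4)"
```

```text
clock: 12.12
tcp_pos: [0.4541, 0.0118, 0.0233]
tool_rot: [[0.976, -0.153, -0.155], [-0.151, -0.988, 0.024], [-0.157, 0.0, -0.988]]
wrist_force: [0.4, -1.0, -3.0]
opening: 0.0133
[ 0.37989095 -0.99856915 -2.9991735 ]
t 12.12 pos [0.4541 0.0118 0.0233] step mm 8.4 deg 0.0
linear [[0.0137, 0.0002, -0.0024], [0.0137, 0.0002, -0.0024], [0.0137, 0.0002, -0.0023], [0.0137, 0.0002, -0.0023]] rot [0.0001, 0.0001, 0.0001]
```

```bash
python3 -m crank '{"linear":[[0.012,0.0002,-0.002],[0.012,0.0002,-0.002],[0.012,0.0002,-0.002],[0.012,0.0002,-0.002],[0.005,0,-0.001],[0,0,0]],"rot":[[0,0,0],[0,0,0],[0,0,0],[0,0,0],[0,0,0],[0,0,0]]}' 1 55
python3 - <<'E'
from h import *
import pickle
o=ctrl.observe();print(o['wrist_force'])
plan(linkT(.0595,.0015,9),YAW,9,1)
c=cal('wrist'); im,d=ctrl.read_camera('wrist')
pickle.dump((im,d,c),open('pics/w5.pkl','wb'))
cv2.imwrite('pics/w5.png',cv2.resize(im[90:300,90:430,::-1],(800,494)))
E
```

```text
clock: 12.88
tcp_pos: [0.4866, 0.0063, 0.0244]
tool_rot: [[0.976, -0.153, -0.154], [-0.151, -0.988, 0.023], [-0.156, 0.0, -0.988]]
wrist_force: [-0.6, 0.0, -4.0]
opening: 0.0134
[-0.56727454  0.03654487 -4.00588145]
t 12.88 pos [0.4866 0.0063 0.0244] step mm 0.8 deg 0.1
linear [[0.0009, 0.0, 0.001]] rot [0.0002, -0.0002, 0.0005]
```

View pics/w5.png

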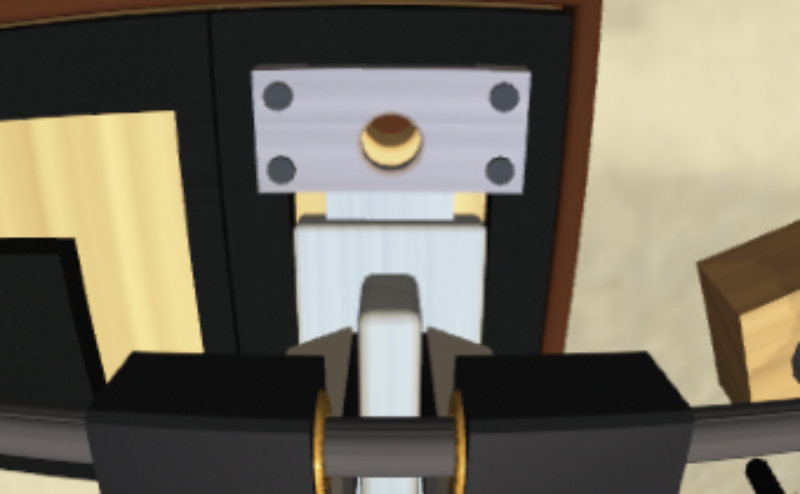

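```bash
python3 -c "
from h import *
p=linkT(.0595,.0008,0);p[2]-=.0005
plan(p,YAW,0,6)"
```

```text
t 12.93 pos [0.4863 0.0063 0.0244] step mm 2.2 deg 1.5
linear [[0.001, 0.0, 0.0035], [0.0009, 0.0, 0.0035], [0.0008, 0.0, 0.0035], [0.0007, 0.0, 0.0035], [0.0006, 0.0, 0.0036], [0.0005, 0.0, 0.0036]] rot [0.0, 0.0083, 0.0001]
```

```bash
python3 -m crank '{"linear":[[0.001,0,0.0035],[0.0009,0,0.0035],[0.0008,0,0.0035],[0.0007,0,0.0035],[0.0006,0,0.0036],[0.0005,0,0.0036],[0,0,0],[0,0,0]],"rot":[[0,0.0083,0],[0,0.0083,0],[0,0.0083,0],[0,0.0083,0],[0,0.0083,0],[0,0.0083,0],[0,0,0],[0,0,0]]}' 1 55
python3 -c "
from h import *
o=ctrl.observe();print(o['wrist_force'],o['moment'])
plan(linkT(.060,0,0),YAW,0,1)"
```

```text
clock: 13.92
tcp_pos: [0.4876, 0.0061, 0.0116]
tool_rot: [[0.988, -0.153, -0.001], [-0.153, -0.988, -0.001], [-0.001, 0.001, -1.0]]
wrist_force: [0.7, 0.3, -2.6]
opening: 0.0137
[ 0.69136352  0.27613053 -2.61195601] [0.01708891 0.00024884 0.03474157]
t 13.93 pos [0.4876 0.0061 0.0116] step mm 0.9 deg 0.1
linear [[0.0013, -0.0001, 0.0007]] rot [0.0002, 0.0002, 0.0006]
```

```bash
python3 -m crank '{"linear":[[0.001,0,0.0012],[0,0,0.001],[0,0,0]],"rot":[[0,0,0],[0,0,0],[0,0,0]]}' 1 55
python3 -m crank '{"linear":[[0,0,0],[0,0,0],[0,0,0],[0,0,-0.02],[0,0,-0.05],[0,0,-0.07],[0,0,0],[0,0,0]],"rot":[[0,0,0],[0,0,0],[0,0,0],[0,0,0],[0,0,0],[0,0,0],[0,0,0],[0,0,0]]}' 0.5
python3 - <<'E'
from h import *
import pickle
o=ctrl.observe();print(o['wrist_force'])
plan([.44,-.12,.1],-8.9,0,4)
c=cal('wrist'); im,d=ctrl.read_camera('wrist')
pickle.dump((im,d,c),open('pics/w6.pkl','wb'))
cv2.imwrite('pics/w6.png',cv2.resize(im[60:312,60:448,::-1],(800,520)))
E
```

```text
clock: 14.3
tcp_pos: [0.4878, 0.0059, 0.0114]
tool_rot: [[0.988, -0.153, -0.002], [-0.153, -0.988, -0.002], [-0.001, 0.002, -1.0]]
wrist_force: [-8.1, -0.5, 15.9]
opening: 0.0137
clock: 15.3
tcp_pos: [0.4886, 0.0057, 0.0945]
tool_rot: [[0.988, -0.153, 0.0], [-0.153, -0.988, -0.001], [0.001, 0.001, -1.0]]
wrist_force: [-0.5, -0.5, -1.0]
opening: 0.0458
[-0.48379669 -0.51076507 -0.96640357]
t 15.3 pos [0.4886 0.0057 0.0945] step mm 33.7 deg 0.0
linear [[-0.012, 0.0549, -0.0022], [-0.0119, 0.0549, -0.0023], [-0.0119, 0.0549, -0.0023], [-0.0119, 0.0549, -0.0023]] rot [0.0001, -0.0, 0.0001]
```

View pics/w6.png

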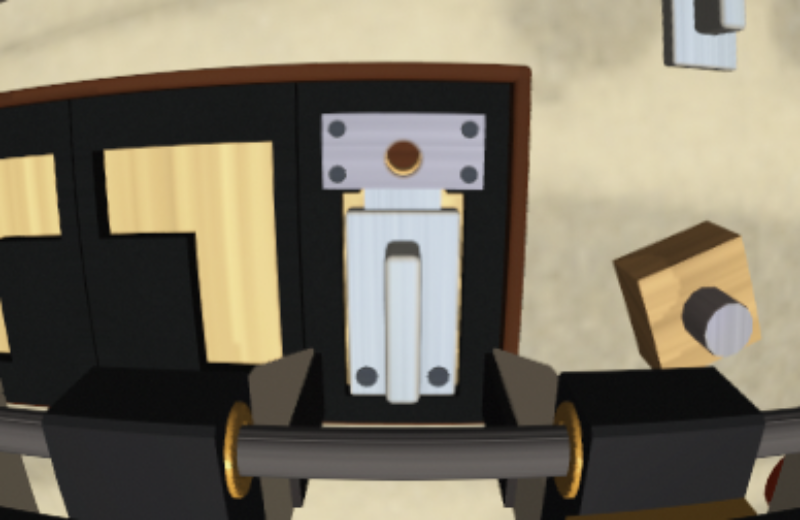

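```bash
python3 - <<'E'
from h import *
import pickle
im,d,c=pickle.load(open('pics/w6.pkl','rb'))
k=800/388
P=lambda u,v,z:onplane(c,60+u/k,60+v/k,z,True)
loc=lambda p:(Rz.T@(p-C0)*1e3).round(1)
for n,q in dict(hole=(403,156,.042),backL=(351,394,.036),backR=(456,395,.036),frL=(347,210,.036),frR=(461,210,.036),fork1=(322,114,.042),fork2=(485,114,.042),fork3=(322,189,.042),fork4=(485,189,.042)).items(): print(n,P(*q).round(4),loc(P(*q)))
print('pin top',P(728,330,.062).round(4)); 
print('block corners',[P(*q,.036).round(4)[:2] for q in [(740,237),(640,283),(760,340)]])
E
```

```text
hole [ 0.5434 -0.0043  0.042 ] [46.2  0.1 20. ]
backL [0.4416 0.0352 0.036 ] [-60.4  23.3  14. ]
backR [ 0.4338 -0.0119  0.036 ] [-60.8 -24.4  14. ]
frL [0.5245 0.022  0.036 ] [23.5 23.1 14. ]
frR [ 0.5173 -0.0245  0.036 ] [ 23.6 -23.9  14. ]
fork1 [0.5651 0.0246 0.042 ] [63.2 32.  20. ]
fork2 [ 0.5554 -0.0387  0.042 ] [ 63.4 -32.1  20. ]
fork3 [0.5354 0.0297 0.042 ] [33.1 32.5 20. ]
fork4 [ 0.5256 -0.0348  0.042 ] [ 33.3 -32.8  20. ]
pin top [ 0.4554 -0.1325  0.062 ]
block corners [array([ 0.4882, -0.1532]), array([ 0.4739, -0.1006]), array([ 0.4339, -0.1667])]
```

```bash
python3 -c "
from h import *
plan([.4545,-.133,.0945],-8.9,0,4)"
```

```text
t 15.35 pos [0.488  0.0057 0.0939] step mm 35.7 deg 0.0
linear [[-0.0049, 0.0593, -0.0002], [-0.0049, 0.0593, -0.0002], [-0.0049, 0.0593, -0.0002], [-0.0049, 0.0593, -0.0002]] rot [0.0001, 0.0001, 0.0001]
```

```bash
python3 -m crank '{"linear":[[-0.0049,0.0593,0],[-0.0049,0.0593,0],[-0.0049,0.0593,0],[-0.0049,0.0593,0],[0,0,0],[0,0,0],[0,0,0]],"rot":[[0,0,0],[0,0,0],[0,0,0],[0,0,0],[0,0,0],[0,0,0],[0,0,0]]}' 0.5
python3 - <<'E'
from h import *
c=cal('wrist'); im,d=ctrl.read_camera('wrist')
print(ctrl.observe()['tcp_pos'])
q=proj(c,[.4545,-.133,.062],True);print(q)
cv2.imwrite('pics/w7.png',cv2.resize(im[130:260,160:360,::-1],(800,520)))
E
```

```text
clock: 16.23
tcp_pos: [0.4553, -0.1314, 0.094]
tool_rot: [[0.989, -0.151, -0.0], [-0.151, -0.989, 0.0], [-0.001, -0.0, -1.0]]
wrist_force: [-0.8, 0.1, -0.2]
opening: 0.0462
[ 0.45536701 -0.13146351  0.09409841]
(np.float64(255.77222154384893), np.float64(209.4316819250417))
```

View pics/w7.png

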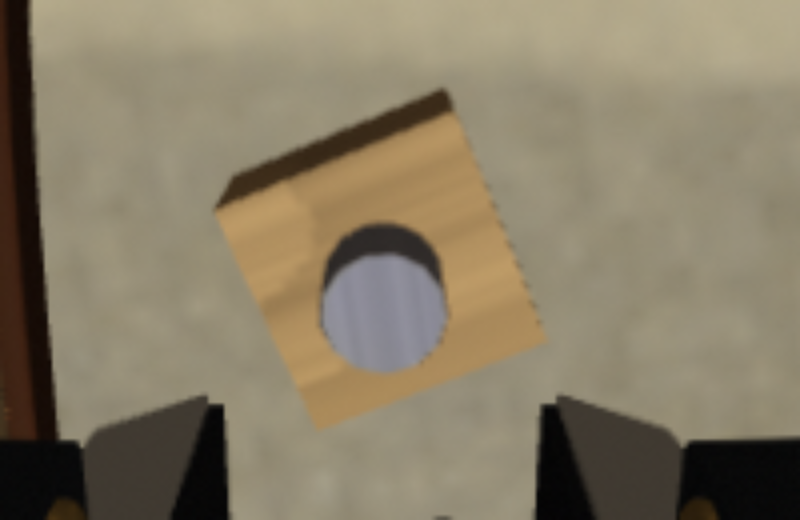

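```bash
python3 -m crank '{"linear":[[0.001,0,0.04],[0,0,0.05],[0,0,0.03],[0,0,0.0183],[0,0,0]],"rot":[[0,0,0],[0,0,0],[0,0,0],[0,0,0],[0,0,0]]}' 0.5
python3 -m crank '{"linear":[[0,0,0],[0,0,0],[0,0,0],[0,0,0],[0,0,0],[0,0,0]],"rot":[[0,0,0],[0,0,0],[0,0,0],[0,0,0],[0,0,0],[0,0,0]]}' 1 40
```

```text
clock: 16.9
tcp_pos: [0.4556, -0.1326, 0.0109]
tool_rot: [[0.988, -0.152, -0.001], [-0.152, -0.988, -0.0], [-0.001, 0.0, -1.0]]
wrist_force: [0.1, -0.2, -0.2]
opening: 0.046
clock: 17.65
tcp_pos: [0.4564, -0.1333, 0.012]
tool_rot: [[0.988, -0.153, 0.001], [-0.153, -0.988, -0.001], [0.001, 0.001, -1.0]]
wrist_force: [-0.4, -0.1, 6.9]
opening: 0.0248
```

```bash
python3 -m crank '{"linear":[[0,0,-0.02],[0,0,-0.04],[0,0,-0.04],[0,0,-0.04],[0,0,0],[0,0,0]],"rot":[[0,0,0],[0,0,0],[0,0,0],[0,0,0],[0,0,0],[0,0,0]]}' 1 40
python3 -c "
from h import *
plan([.5428,-.0043,.085],-8.9,0,4)"
```

```text
clock: 18.4
tcp_pos: [0.4551, -0.1331, 0.0949]
tool_rot: [[0.988, -0.153, -0.001], [-0.153, -0.988, -0.001], [-0.001, 0.001, -1.0]]
wrist_force: [-0.0, 0.7, -1.0]
opening: 0.0247
t 18.4 pos [ 0.4551 -0.1331  0.0949] step mm 39.0 deg 0.0
linear [[0.0279, -0.0586, 0.0041], [0.0279, -0.0586, 0.0041], [0.0278, -0.0586, 0.0041], [0.0278, -0.0586, 0.0041]] rot [0.0001, 0.0001, 0.0001]
```

```bash
python3 -m crank '{"linear":[[0.0279,-0.0586,0],[0.0279,-0.0586,0],[0.0278,-0.0586,0.004],[0.0278,-0.0586,0.004],[0,0,0],[0,0,0],[0,0,0]],"rot":[[0,0,0],[0,0,0],[0,0,0],[0,0,0],[0,0,0],[0,0,0],[0,0,0]]}' 1 40
python3 - <<'E'
from h import *
c=cal('wrist'); im,d=ctrl.read_camera('wrist'); o=ctrl.observe(); print(o['tcp_pos'],o['opening'])
zt=o['tcp_pos'][2]+.0245+.026
q=proj(c,[*o['tcp_pos'][:2],zt],True); print('exp head top px',q, 'fork hole px',proj(c,[.5428,-.0043,.042],True))
hsv=cv2.cvtColor(im,cv2.COLOR_RGB2HSV); m=cv2.inRange(hsv,(105,15,80),(150,120,255))
n,l,s,ce=cv2.connectedComponentsWithStats(m)
for i in range(1,n):
    if s[i,4]>100: print(s[i],ce[i].round(1), onplane(c,*ce[i],zt,True).round(4))
cv2.imwrite('pics/w8.png',cv2.resize(im[100:308,100:420,::-1],(800,520)))
E
```

```text
clock: 19.27
tcp_pos: [0.5423, -0.0057, 0.0898]
tool_rot: [[0.988, -0.155, -0.002], [-0.155, -0.988, -0.001], [-0.002, 0.002, -1.0]]
wrist_force: [0.2, -0.0, -0.4]
opening: 0.0253
[ 0.54259286 -0.00574243  0.09005502] 0.02474422017666563
exp head top px (np.float64(252.81213036180213), np.float64(258.7808487798396)) fork hole px (np.float64(251.82870609279956), np.float64(202.36267382281633))
[ 340   42   61  104 1524] [373.8  76.8] [ 0.6273 -0.0782  0.1406]
[ 213  182   78   41 2323] [251.5 199.1] [ 0.5753 -0.0103  0.1406]
[238 240  38  22 516] [258.2 249.7] [ 0.5475 -0.0094  0.1406]
```

View pics/w8.png

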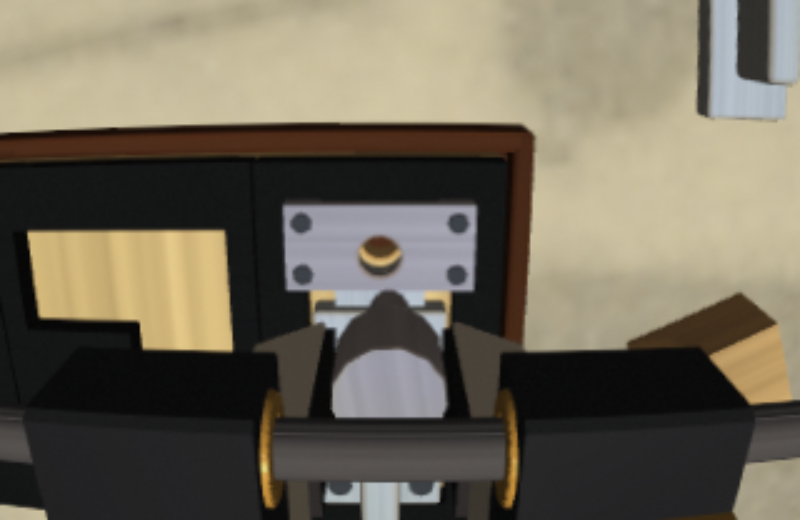

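```bash
python3 - <<'E'
from h import *
c=cal('wrist'); t=ctrl.observe()['tcp_pos']; print(t)
loc=lambda p:(Rz.T@(p-C0)*1e3).round(1)
z0=t[2]+.0245
for n,u,v,z in [('head front',390,346,z0+.026),('L',333,392,z0+.026),('R',447,392,z0+.026),('foot',390,292,z0-.032),('hole',379.5,255,.042),('shank L',372,306,z0-.026)]:
    p=onplane(c,100+u/2.5,100+v/2.5,z,True); print(n,p.round(4),loc(p))
print('tcp',loc(t))
E
```

```text
[ 0.54259286 -0.00574243  0.09005502]
head front [ 0.5542 -0.0092  0.1406] [ 57.7  -3.1 118.6]
L [0.5454 0.0044 0.1406] [ 46.9   8.9 118.6]
R [ 0.5417 -0.0195  0.1406] [ 46.9 -15.2 118.6]
foot [ 0.5446 -0.0079  0.0826] [48.  -3.3 60.6]
hole [ 0.5433 -0.0043  0.042 ] [46.2  0.1 20. ]
shank L [ 0.5435 -0.0027  0.0886] [46.1  1.7 66.6]
tcp [45.7 -1.5 68.1]
```

```bash
python3 -m crank '{"linear":[[0.0012,-0.0053,0],[0,0,0.03],[0,0,0.03],[0,0,0.006],[0,0,0.006],[0,0,0.006],[0,0,0]],"rot":[[0,0,0],[0,0,0],[0,0,0],[0,0,0],[0,0,0],[0,0,0],[0,0,0]]}' 1 40
python3 -c "
from h import *
t=ctrl.observe()['tcp_pos'];print((Rz.T@(t-C0)*1e3).round(1))"
```

```text
clock: 20.2
tcp_pos: [0.5446, -0.0013, 0.0436]
tool_rot: [[0.988, -0.153, 0.0], [-0.153, -0.988, -0.001], [0.0, 0.001, -1.0]]
wrist_force: [-0.1, -0.9, -1.9]
opening: 0.0249
[47.   3.2 21.6]
```

```bash
python3 -m crank '{"linear":[[0,0,0.008],[0,0,0.008],[0,0,0.008],[0,0,0.008],[0,0,0]],"rot":[[0,0,0],[0,0,0],[0,0,0],[0,0,0],[0,0,0]]}' 1 40
```

```text
clock: 20.82
tcp_pos: [0.5441, -0.0012, 0.0239]
tool_rot: [[0.988, -0.153, -0.001], [-0.153, -0.988, -0.0], [-0.001, 0.001, -1.0]]
wrist_force: [-0.7, -0.6, -1.7]
opening: 0.0248
```

```bash
python3 -m crank '{"linear":[[0,0,0.005],[0,0,0.004],[0,0,0.002],[0,0,0]],"rot":[[0,0,0],[0,0,0],[0,0,0],[0,0,0]]}' 1 40
```

```text
clock: 21.32
tcp_pos: [0.5446, -0.0014, 0.0181]
tool_rot: [[0.988, -0.153, -0.0], [-0.153, -0.988, -0.001], [0.0, 0.001, -1.0]]
wrist_force: [-0.7, -1.6, 2.2]
opening: 0.0247
```

```bash
python3 -m crank '{"linear":[[0,0,0.0015],[0,0,0]],"rot":[[0,0,0],[0,0,0]]}' 1 40
python3 -m crank '{"linear":[[0,0,0],[0,0,0],[0,0,0],[0,0,-0.01],[0,0,-0.04],[0,0,-0.07],[0,0,-0.03],[0,0,0]],"rot":[[0,0,0],[0,0,0],[0,0,0],[0,0,0],[0,0,0],[0,0,0],[0,0,0],[0,0,0]]}' 0.45
python3 -c "
from h import *
plan([.55,-.1,.11],-8,0,3)"
```

```text
clock: 21.58
tcp_pos: [0.5446, -0.0014, 0.018]
tool_rot: [[0.988, -0.153, 0.0], [-0.153, -0.988, -0.001], [0.0, 0.001, -1.0]]
wrist_force: [-4.6, -1.5, 11.6]
opening: 0.0248
clock: 22.58
tcp_pos: [0.5458, -0.0013, 0.1082]
tool_rot: [[0.988, -0.153, 0.003], [-0.153, -0.988, -0.001], [0.003, 0.001, -1.0]]
wrist_force: [0.1, -0.4, -0.6]
opening: 0.0503
t 22.57 pos [ 0.5458 -0.0013  0.1082] step mm 32.9 deg 0.3
linear [[0.0107, 0.0538, -0.0009], [0.0105, 0.0539, -0.0009], [0.0102, 0.0539, -0.001]] rot [0.0001, -0.0003, -0.0015]
```

```bash
python3 -c "
from h import *
plan([.575,-.15,.12],-8,0,4)"
```

```text
t 22.57 pos [ 0.5458 -0.0013  0.1082] step mm 38.0 deg 0.2
linear [[0.0215, 0.0594, -0.0048], [0.0213, 0.0594, -0.0048], [0.0211, 0.0595, -0.0048], [0.0209, 0.0596, -0.0049]] rot [0.0, -0.0003, -0.0011]
```

```bash
python3 -m crank '{"linear":[[0.0215,0.0594,-0.005],[0.0213,0.0594,-0.005],[0.0211,0.0595,-0.005],[0.0209,0.0596,-0.005],[0,0,0],[0,0,0],[0,0,0]],"rot":[[0,0,-0.001],[0,0,-0.001],[0,0,-0.001],[0,0,-0.001],[0,0,0],[0,0,0],[0,0,0]]}' 0.45
python3 - <<'E'
from h import *
import pickle
c=cal('wrist'); im,d=ctrl.read_camera('wrist'); o=ctrl.observe(); print(o['tcp_pos'],c['xyz'])
pickle.dump((im,d,c),open('pics/w9.pkl','wb'))
cv2.imwrite('pics/w9.png',im[...,::-1])
hsv=cv2.cvtColor(im,cv2.COLOR_RGB2HSV); m=cv2.inRange(hsv,(90,12,80),(130,140,255))
m=cv2.morphologyEx(m,cv2.MORPH_CLOSE,np.ones((7,7)))
n,l,s,ce=cv2.connectedComponentsWithStats(m)
for i in range(1,n):
    if s[i,4]>200:
        cn=max(cv2.findContours((l==i).astype('uint8'),0,1)[0],key=cv2.contourArea)
        ap=cv2.approxPolyDP(cn,4,True)[:,0]
        pts=np.array([onplane(c,u,v,.014,True)[:2] for u,v in cn[:,0]],np.float32)*1000
        print(s[i],cv2.minAreaRect(pts)); print([(tuple(map(int,a)),(onplane(c,*a,.014,True)[:2]*1e3).round(1).tolist()) for a in ap])
E
```

```text
clock: 23.45
tcp_pos: [0.5732, -0.1479, 0.1183]
tool_rot: [[0.99, -0.138, -0.001], [-0.138, -0.99, 0.001], [-0.001, -0.0, -1.0]]
wrist_force: [0.5, 0.6, -0.0]
opening: 0.0504
[ 0.57339185 -0.14804964  0.11857357] [ 0.64825032 -0.15972628  0.30833385]
[ 197   94   79   97 4488] ((619.0030517578125, -136.3542938232422), (77.2446517944336, 97.26499938964844), 82.9099349975586)
[((197, 96), [671.8, -104.9]), ((198, 128), [639.9, -100.9]), ((242, 128), [633.1, -144.3]), ((243, 189), [571.4, -136.3]), ((275, 189), [566.9, -168.8]), ((274, 94), [662.3, -179.9])]
```

```bash
python3 -c "
from h import *
plan([.6165,-.1568,.1186],-7,0,1)"
```

```text
t 23.5 pos [ 0.5734 -0.148   0.1186] step mm 44.0 deg 0.9
linear [[0.0732, 0.0045, -0.0001]] rot [-0.0001, 0.0003, -0.0052]
```

```bash
python3 -m crank '{"linear":[[0.0366,0.0023,0.03],[0.0366,0.0023,0.03],[0,0,0.06],[0,0,0.05],[0,0,0.03],[0,0,0.0155],[0,0,0]],"rot":[[0,0,-0.0026],[0,0,-0.0026],[0,0,0],[0,0,0],[0,0,0],[0,0,0],[0,0,0]]}' 0.45
python3 -m crank '{"linear":[[0,0,0],[0,0,0],[0,0,0],[0,0,0],[0,0,0],[0,0,0],[0,0,0]],"rot":[[0,0,0],[0,0,0],[0,0,0],[0,0,0],[0,0,0],[0,0,0],[0,0,0]]}' 1 50
```

```text
clock: 24.38
tcp_pos: [0.6169, -0.1584, -0.0103]
tool_rot: [[0.992, -0.124, -0.0], [-0.124, -0.992, -0.0], [-0.0, 0.0, -1.0]]
wrist_force: [0.6, 0.3, 0.7]
opening: 0.0506
clock: 25.25
tcp_pos: [0.617, -0.1585, -0.01]
tool_rot: [[0.992, -0.124, 0.0], [-0.124, -0.992, -0.0], [0.0, 0.0, -1.0]]
wrist_force: [-1.2, 1.3, 3.7]
opening: 0.0137
```

```bash
python3 -m crank '{"linear":[[0,0,-0.01],[0,0,-0.03],[0,0,-0.06],[0,0,-0.07],[0,0,-0.04],[0,0,0]],"rot":[[0,0,0],[0,0,0],[0,0,0],[0,0,0],[0,0,0],[0,0,0]]}' 1 50
python3 - <<'E'
from h import *
import pickle
im,d,c=pickle.load(open('pics/w6.pkl','rb'))
hsv=cv2.cvtColor(im,cv2.COLOR_RGB2HSV); m=cv2.inRange(hsv,(12,50,120),(30,200,255)); m[:, 200:]=0; m[:125]=0
n,l,s,ce=cv2.connectedComponentsWithStats(m)
for i in range(1,n):
    if s[i,4]>1000:
        cn=max(cv2.findContours((l==i).astype('uint8'),0,1)[0],key=cv2.contourArea)
        for a in cv2.approxPolyDP(cn,4,True)[:,0]:
            print(a,*[(Rz.T@(onplane(c,*a,z,True)-C0)*1e3)[:2].round(1) for z in (.022,.034)])
E
python3 -c "
from h import *
plan([.5,.0,.12],-8.9,0,4)"
```

```text
clock: 26.0
tcp_pos: [0.6189, -0.1591, 0.1189]
tool_rot: [[0.992, -0.125, 0.005], [-0.125, -0.992, -0.002], [0.005, 0.002, -1.0]]
wrist_force: [0.7, 0.4, -2.9]
opening: 0.0138
[ 16 125] [ 71.3 267.6] [ 71.1 255.4]
[  0 125] [ 74.7 297.4] [ 74.3 283.8]
[  0 250] [-88.1 347.2] [-81.  331.3]
[  8 252] [-89.3 329.5] [-82.2 314.5]
[ 33 234] [-59.1 267.9] [-53.4 255.7]
[110 133] [ 51.4 138.7] [ 52.1 132.3]
[114 172] [ 13.2 137.7] [ 15.6 131.4]
[155 173] [11.4 94.1] [13.9 89.8]
[160 234] [-50.5  95. ] [-45.2  90.7]
[196 233] [-48.5  57.7] [-43.3  55. ]
[191 129] [51.3 57.5] [51.9 54.9]
[ 85 135] [ 51.5 168. ] [ 52.1 160.4]
[ 32 140] [ 52.1 242.7] [ 52.7 231.7]
[ 46 229] [-51.3 242.9] [-45.9 231.9]
[ 40 232] [-55.7 254.4] [-50.1 242.8]
[ 64 230] [-51.  214.6] [-45.7 204.8]
[ 55 177] [  9.9 214. ] [ 12.4 204.3]
[ 89 173] [ 12.9 167.5] [ 15.4 159.9]
t 26.0 pos [ 0.6189 -0.1591  0.1189] step mm 49.7 deg 0.4
linear [[-0.0574, -0.0596, -0.0009], [-0.0578, -0.0592, -0.0008], [-0.0583, -0.0587, -0.0007], [-0.0587, -0.0583, -0.0006]] rot [0.0001, -0.0004, 0.0024]
```

```bash
python3 -m crank '{"linear":[[-0.058,-0.0596,-0.001],[-0.058,-0.0592,-0.001],[-0.058,-0.0587,-0.001],[-0.058,-0.0583,-0.001],[0,0,0],[0,0,0],[0,0,0]],"rot":[[0,0,0.0024],[0,0,0.0024],[0,0,0.0024],[0,0,0.0024],[0,0,0],[0,0,0],[0,0,0]]}' 1 50
cat > meas.py <<'E'
from h import *
import pickle,sys
def comps(im,lo,hi,amin,roi,z,c,O):
    hsv=cv2.cvtColor(im,cv2.COLOR_RGB2HSV); m=cv2.inRange(hsv,lo,hi); k=np.zeros_like(m); k[roi[0]:roi[1],roi[2]:roi[3]]=1; m*=k
    m=cv2.morphologyEx(m,cv2.MORPH_CLOSE,np.ones((5,5)))
    n,l,s,ce=cv2.connectedComponentsWithStats(m)
    for i in range(1,n):
        if s[i,4]>amin:
            cn=max(cv2.findContours((l==i).astype('uint8'),0,1)[0],key=cv2.contourArea)
            print('comp',s[i])
            for a in cv2.approxPolyDP(cn,4,True)[:,0]: print('  ',a,*[(Rz.T@(onplane(c,*(a+0.0),zz,True)-O)*1e3)[:2].round(1) for zz in z])
c=cal('wrist'); im,d=ctrl.read_camera('wrist'); o=ctrl.observe(); t=o['tcp_pos']; print(t,(Rz.T@(t-C0)*1e3).round(1))
pickle.dump((im,d,c),open('pics/wm%d.pkl'%int(o['clock']*100),'wb')); cv2.imwrite('pics/wm%d.png'%int(o['clock']*100),im[...,::-1])
print('bracket rel TCP (tray axes)'); comps(im,(90,12,80),(135,140,255),400,(0,384,0,512),[t[2]+.0103+.014],c,t)
print('cuts'); comps(im,(12,50,120),(30,200,255),800,(0,300,0,512),[.022,.034],c,C0)
E
python3 meas.py
```

```text
clock: 26.88
tcp_pos: [0.4985, -0.0008, 0.1177]
tool_rot: [[0.988, -0.156, -0.0], [-0.156, -0.988, -0.001], [-0.0, 0.001, -1.0]]
wrist_force: [0.8, 0.4, -2.1]
opening: 0.0135
[ 0.49851517 -0.00074164  0.11769416] [ 1.4 -3.4 95.7]
bracket rel TCP (tray axes)
comp [ 214  126   72   31 2061]
   [214 127] [67.1 21.6]
   [214 155] [51.2 21.9]
   [223 150] [54.  16.7]
   [224 155] [51.2 16.2]
   [281 151] [ 53.4 -15.9]
   [285 156] [ 50.6 -18.2]
   [285 127] [ 67.  -17.9]
comp [ 153  161  132  106 7456]
   [153 163] [47.3 58.7]
   [159 215] [14.9 57.8]
   [227 215] [15.3 15.4]
   [229 231] [ 4.9 14.5]
   [246 232] [4.3 4.2]
   [247 266] [-19.4   3.9]
   [263 266] [-19.4  -6.3]
   [264 231] [ 5.  -6.7]
   [282 231] [  4.9 -17.6]
   [283 161] [ 47.7 -17.1]
cuts
comp [    0     0   512   262 71692]
   [ 0 46] [190.7 317. ] [185.9 303.5]
   [  0 250] [-89.9 373.3] [-82.9 357.4]
   [  9 251] [-89.3 350.8] [-82.3 335.9]
   [ 36 232] [-55.4 279.9] [-49.8 268. ]
   [ 48 232] [-54.1 257.3] [-48.6 246.3]
   [ 42 229] [-50.5 267.1] [-45.1 255.7]
   [ 27 129] [ 76.3 266.2] [ 76.3 254.8]
   [ 32 119] [
[... 2274 characters left out ...]
1.4 138.1] [ 52.5 132.1]
   [120 178] [ 13.1 138.3] [ 15.8 132.3]
   [152 177] [ 13.5 101. ] [16.2 96.6]
   [151 161] [ 30.2 100.8] [32.1 96.4]
   [159 156] [35.  91.8] [36.8 87.7]
   [191 156] [34.2 58.4] [36.  55.8]
comp [  42  144   56   88 2784]
   [ 93 144] [ 51.  168.1] [ 52.1 160.9]
   [ 42 148] [ 51.6 243.3] [ 52.6 232.9]
   [ 55 230] [-50.7 244. ] [-45.3 233.6]
   [ 73 231] [-50.6 214.5] [-45.2 205.3]
   [ 65 182] [ 10.  213.5] [ 12.9 204.3]
   [ 97 178] [ 13.7 167.4] [ 16.3 160.2]
comp [ 71 281  62  19 915]
   [ 71 281] [-124.1  239.3] [-115.6  229.1]
   [ 76 299] [-153.6  240.5] [-143.9  230.3]
   [132 299] [-141.3  149.7] [-132.2  143.2]
   [129 287] [-123.  150.] [-114.6  143.5]
```

```bash
python3 -c "
from h import *
p=C0+Rz@np.array([.0023,.0758,0]);p[2]=.036
plan(p,YAW,0,4)"
```

```text
t 26.93 pos [ 0.4985 -0.0007  0.1177] step mm 28.4 deg 0.0
linear [[0.0003, -0.033, 0.034], [0.0004, -0.033, 0.034], [0.0004, -0.033, 0.034], [0.0004, -0.033, 0.034]] rot [0.0, 0.0, -0.0001]
```

```bash
python3 -m crank '{"linear":[[0.0004,-0.066,0],[0.0004,-0.066,0],[0.0004,0,0.05],[0.0004,0,0.05],[0,0,0.036],[0,0,0],[0,0,0]],"rot":[[0,0,0],[0,0,0],[0,0,0],[0,0,0],[0,0,0],[0,0,0],[0,0,0]]}' 1 50
sed -i "s/^print('cuts').*/print('cuts'); comps(im,(12,50,120),(30,200,255),30,(100,240,120,330),[.022,.034],c,C0)/" meas.py
python3 meas.py
python3 - <<'E'
from h import *
import glob
f=sorted(glob.glob('pics/wm*.png'))[-1]; im=cv2.imread(f); print(f)
hsv=cv2.cvtColor(im,cv2.COLOR_BGR2HSV)
for v in (170,185,200): print(v,[tuple(map(int,hsv[v,u])) for u in range(150,180,2)])
for u in (185,220,260): print(u,[(v,)+tuple(map(int,hsv[v,u])) for v in range(125,175,2)])
E
```

```text
clock: 27.8
tcp_pos: [0.5121, 0.0784, 0.0369]
tool_rot: [[0.988, -0.155, 0.001], [-0.155, -0.988, -0.0], [0.001, 0.0, -1.0]]
wrist_force: [-0.1, 0.1, -3.2]
opening: 0.0135
[0.51243244 0.078454   0.03732409] [ 2.9 77.  15.3]
bracket rel TCP (tray axes)
comp [ 322  135   91  125 5996]
   [325 135] [ 62.8 -40.8]
   [322 181] [ 36.  -40.3]
   [340 183] [ 34.9 -51.3]
   [339 196] [ 26.9 -51.3]
   [332 199] [ 25.1 -47.1]
   [329 240] [ -1.7 -47.5]
   [349 239] [ -1.4 -60.8]
   [352 214] [ 15.5 -60.8]
   [368 211] [ 17.3 -71.3]
   [383 225] [  7.7 -83.3]
   [382 230] [  4.2 -83.1]
   [369 230] [  4.5 -73.8]
   [367 239] [ -1.8 -73.3]
   [380 259] [-17.1 -85.3]
   [390 197] [ 26.4 -85.5]
   [374 197] [ 26.3 -74.3]
   [373 191] [ 30.2 -73.2]
   [384 190] [ 30.8 -80.7]
   [389 181] [ 36.6 -83.5]
   [408 183] [ 35.6 -97.4]
   [412 141] [ 62.1 -97.3]
comp [ 153  161  131  107 7352]
   [154 164] [46.4 58. ]
   [155 187] [32.4 58.5]
   [165 188] [31.7 52.2]
   [164 195] [27.4 53.2]
   [156 195] [27.4 58.3]
   [169 199] [24.9 50.2]
   [168 204] [21.8 51.1]
   [157 204] [21.7 58.2]
   [174 215] [14.
[... 2145 characters left out ...]
, (155, 23, 88, 237), (157, 19, 24, 85), (159, 21, 20, 183), (161, 101, 9, 230), (163, 104, 14, 238), (165, 103, 15, 235), (167, 103, 15, 235), (169, 104, 14, 237), (171, 104, 12, 238), (173, 102, 16, 237)]
260 [(125, 90, 9, 28), (127, 90, 18, 29), (129, 90, 9, 29), (131, 75, 17, 30), (133, 90, 9, 28), (135, 90, 17, 30), (137, 90, 18, 28), (139, 90, 9, 28), (141, 75, 18, 29), (143, 75, 17, 30), (145, 75, 18, 29), (147, 90, 17, 30), (149, 18, 60, 55), (151, 23, 89, 239), (153, 23, 89, 239), (155, 20, 96, 212), (157, 26, 22, 83), (159, 23, 16, 187), (161, 101, 12, 229), (163, 105, 15, 237), (165, 103, 15, 237), (167, 104, 16, 237), (169, 104, 16, 237), (171, 103, 15, 236), (173, 103, 15, 236)]
```

```bash
python3 - <<'E'
from h import *
import pickle
im,d,c=pickle.load(open('pics/wm2785.pkl','rb'))
L=lambda u,v,z:(Rz.T@(onplane(c,u,v,z,True)-C0)*1e3)[:2].round(1)
for z in (.0475,.045): print('front bottom',L(185,156.3,z),L(260,155.8,z))
for z in (.0612,.058): print('front top',L(185,159,z),L(260,158.7,z),'left',L(152.4,170,z),L(153.2,185,z),'right',L(284.6,200,z))
print('floor front',L(185,150.2,.022),L(260,149.4,.022),'cam',Rz.T@(c['xyz']-C0))
print('depth plate', d[165,260], d[165,220])
for u,v in [(260,165),(220,165),(250,200),(275,200)]:
    r=ray(c,u,v,True); print((c['xyz']+r/(c['attitude'][:,2]@r)*d[v,u]).round(4))
E
```

```text
front bottom [ 51.2 119.2] [51.1 72.7]
front bottom [ 50.8 119.8] [50.7 72.7]
front top [ 51.7 115.9] [51.5 72.9] left [ 45.5 136.5] [ 36.4 136.7] right [27.2 58.4]
front top [ 51.2 116.7] [51.  72.9] left [ 44.9 137.6] [ 35.6 137.9] right [26.2 58. ]
floor front [ 51.7 125.2] [51.8 72.3] cam [0.07814638 0.07561033 0.20513356]
depth plate 0.16673966 0.16647315
[0.5565 0.0674 0.0622]
[0.56   0.0897 0.0624]
[0.5447 0.0745 0.0878]
[0.5344 0.0619 0.0612]
```

```bash
python3 -m crank '{"linear":[[-0.0024,0.0018,0],[0,0,0.01],[0,0,0.01],[0,0,0.006],[0,0,0]],"rot":[[0,0,0],[0,0,0],[0,0,0],[0,0,0],[0,0,0]]}' 1 50
python3 -c "
from h import *
o=ctrl.observe();print((Rz.T@(o['tcp_pos']-C0)*1e3).round(1),o['wrist_force'],o['moment'])"
```

```text
clock: 28.48
tcp_pos: [0.5094, 0.0777, 0.0204]
tool_rot: [[0.988, -0.154, -0.001], [-0.154, -0.988, -0.001], [-0.001, 0.001, -1.0]]
wrist_force: [-0.3, 0.2, -3.0]
opening: 0.0137
[ 0.  75.8 -1.6] [-0.25160412  0.24124753 -3.00241104] [0.01550721 0.02456046 0.05775819]
```

```bash
python3 -m crank '{"linear":[[0,0,0.005],[0,0,0.005],[0,0,0.003],[0,0,0.002],[0,0,0]],"rot":[[0,0,0],[0,0,0],[0,0,0],[0,0,0],[0,0,0]]}' 1 50
```

```text
clock: 29.1
tcp_pos: [0.5096, 0.0776, 0.012]
tool_rot: [[0.988, -0.154, -0.0], [-0.154, -0.988, -0.001], [0.0, 0.001, -1.0]]
wrist_force: [-1.2, -0.9, 0.6]
opening: 0.0139
```

```bash
python3 -m crank '{"linear":[[0,0,0.001],[0,0,0]],"rot":[[0,0,0],[0,0,0]]}' 1 50
python3 -m crank '{"linear":[[0,0,0],[0,0,0],[0,0,0],[0,0,-0.015],[0,0,-0.05],[-0.02,0,-0.08],[-0.03,0.03,-0.08],[0,0,0]],"rot":[[0,0,0],[0,0,0],[0,0,0],[0,0,0],[0,0,0],[0,0,0],[0,0,0],[0,0,0]]}' 0.5
python3 -m crank '{"linear":[[0,0,0],[0,0,0],[0,0,0]],"rot":[[0,0,0],[0,0,0],[0,0,0]]}'
python3 - <<'E'
from h import *
import pickle
c=cal('wrist'); im,d=ctrl.read_camera('wrist'); pickle.dump((im,d,c),open('pics/end.pkl','wb'))
b,bd=ctrl.read_camera('top'); s,sd=ctrl.read_camera('side')
x=cv2.resize(im[60:300,20:420,::-1],(800,480)); cv2.imwrite('pics/end.png',x)
loc=lambda p:(Rz.T@(p-C0)*1e3).round(1)
# depth-derived heights: bracket plate, link plate, pin head top
def W(P):
    u,v=proj(c,P,True); u,v=int(round(u)),int(round(v)); r=ray(c,u,v,True); return (u,v),im[v,u].tolist(),loc(c['xyz']+r/(c['attitude'][:,2]@r)*d[v,u])
f=lambda x,y,z:C0+Rz@np.array([x,y,z])/1e3
B=np.array([0,96.6,0])
for n,q in dict(foot=B+[32,20,14],lf=B+[42,-22,14],lb=B+[-42,-22,14],web=B+[0,-22,42],linkf=[18,15,14],linkb=[-52,15,14],tongue=[28,0,8],linkweb=[-20,0,42],pin=[45,0,46],leaf=[55,20,20]).items(): print(n,np.round(q,1),*W(f(*q)))
E
```

```text
clock: 29.35
tcp_pos: [0.5097, 0.0776, 0.012]
tool_rot: [[0.988, -0.154, 0.0], [-0.154, -0.988, -0.001], [0.0, 0.001, -1.0]]
wrist_force: [-3.9, -0.3, 7.4]
opening: 0.0134
clock: 30.35
tcp_pos: [0.4791, 0.0639, 0.15]
tool_rot: [[0.988, -0.155, 0.007], [-0.155, -0.988, -0.002], [0.007, 0.001, -1.0]]
wrist_force: [-0.3, -0.1, -0.8]
opening: 0.0456
clock: 30.72
tcp_pos: [0.4767, 0.0649, 0.1451]
tool_rot: [[0.988, -0.154, -0.002], [-0.154, -0.988, 0.0], [-0.002, 0.0, -1.0]]
wrist_force: [0.3, 0.3, -0.8]
opening: 0.0461
foot [ 32.  116.6  14. ] (196, 125) [26, 28, 27] [ 32.1 115.9  18.5]
lf [42.  74.6 14. ] (238, 114) [217, 227, 233] [42.3 74.  15.4]
lb [-42.   74.6  14. ] (238, 195) [185, 188, 188] [-41.6  74.8  14.2]
web [ 0.  74.6 42. ] (236, 160) [218, 227, 234] [ 0.4 74.5 43.4]
linkf [18 15 14] (297, 138) [221, 229, 236] [18.5 14.8 14.6]
linkb [-52  15  14] (294, 204) [80, 85, 94] [-50.6  15.9  16.8]
tongue [28  0  8] (310, 129) [217, 227, 233] [27.6  0.3  7.1]
linkweb [-20   0  42] (315, 182) [216, 226, 233] [-20.3   0.1  42.5]
pin [45  0 46] (319, 113) [190, 189, 204] [44.8 -0.2 46.7]
leaf [55 20 20] (293, 102) [196, 195, 209] [54.7 20.2 20.1]
```

```bash
python3 - <<'E'
from h import *
import pickle
im,d,c=pickle.load(open('pics/end.pkl','rb'))
loc=lambda p:(Rz.T@(p-C0)*1e3)
def rect(z,lo,hi,roi,k=5):
    hsv=cv2.cvtColor(im,cv2.COLOR_RGB2HSV); m=cv2.inRange(hsv,lo,hi); r=np.zeros_like(m); r[roi[0]:roi[1],roi[2]:roi[3]]=1; m=cv2.morphologyEx(m*r,cv2.MORPH_CLOSE,np.ones((k,k)))
    n,l,s,ce=cv2.connectedComponentsWithStats(m)
    for i in range(1,n):
        if s[i,4]>250:
            cn=max(cv2.findContours((l==i).astype('uint8'),0,1)[0],key=cv2.contourArea)
            p=np.array([loc(onplane(c,*a,z,True))[:2] for a in cn[:,0].astype(float)],np.float32); print(s[i],cv2.minAreaRect(p),'min',p.min(0),'max',p.max(0))
f=lambda x,y,z:C0+Rz@np.array([x,y,z])/1e3
print('metal'); rect(.036,(85,5,150),(135,140,255),(0,300,150,360))
B=np.array([0,96.6,0])
for x,y in [(20,30),(20,10),(45,0),(45,30),(30,-35),(-30,-35),(-45,-10),(-30,-10),(20,-10),(-46,-35)]:
    u,v=proj(c,f(x,y+96.6,14),True); u,v=int(round(u)),int(round(v)); r=ray(c,u,v,True); print((x,y),im[v,u],(loc(c['xyz']+r/(c['attitude'][:,2]@r)*d[v,u])-B).round(1))
u,v=proj(c,f(45,0,46),True);u,v=int(u),int(v);g=d[v-15:v+16,u-15:u+16]; pts=[]
for a in range(-18,19):
  for b in range(-18,19):
    r=ray(c,u+a,v+b,True); p=loc(c['xyz']+r/(c['attitude'][:,2]@r)*d[v+b,u+a])
    if 42<p[2]<50: pts.append(p)
pts=np.array(pts); print('pin head top',(pts.min(0)+pts.max(0))/2,np.median(pts,0),len(pts))
E
```

```text
metal
[ 281   93   64  118 4811] ((2.8507919311523438, -1.1889572143554688), (122.61438751220703, 64.96736145019531), 0.2209405153989792) min [-58.379482 -33.474564] max [64.188354 31.529459]
[ 178  108   77   95 4315] ((-0.6189346313476562, 97.02381896972656), (97.73908996582031, 77.83889770507812), 0.12543950974941254) min [-49.47515  58.02702] max [ 48.29659 135.99565]
(20, 30) [222 230 236] [19.9 29.8 14.8]
(20, 10) [220 229 235] [20.4 10.2 13.5]
(45, 0) [217 227 233] [44.6 -0.5 13.9]
(45, 30) [220 228 234] [44.5 30.1 14.9]
(30, -35) [223 230 237] [ 30.1 -35.4  14.8]
(-30, -35) [213 224 231] [-29.6 -35.4  14.6]
(-45, -10) [215 225 232] [-44.8 -10.2  14.8]
(-30, -10) [217 226 233] [-29.7 -10.5  14.5]
(20, -10) [222 230 237] [ 20.2 -10.3  14.6]
(-46, -35) [211 223 230] [-45.6 -35.4  15.3]
pin head top [46.03857563  2.10112079 45.37622187] [46.12367945  2.6108694  46.65365085] 605
```

```bash
python3 -c "
from workcell import ctrl
o=ctrl.observe();print(o['clock'],o['wrist_force'],o['tcp_pos'],o['opening']);print(ctrl.close_job())"
```

```text
30.875 [-0.59146276 -0.12683566 -0.6693315 ] [0.47694696 0.064839   0.1455575 ] 0.045775193008496355
the job is handed in; nothing more can be done
None
```

I packed the set and handed the job in at 30.9 s of the 72 s allowed. The link went under the fork with its tail raised 9° and was then lowered. The steel pin followed until its head met the leaf (11.6 N), and the bracket went into the cut-out of its own hand, the middle one.

**Final numeric checks, from the last wrist picture and its depth:**
- **Bracket:** about 0.6 mm off in x and 0.4 mm in y, 0.1° in yaw, and flat at seated height to about 1 mm.
- **Link:** its grip web read 0.5 mm and its tongue 0.9 mm from seated height. Just after release it was within about 0.5 mm in x and y.
- **Pin:** its head top read 0.7 mm above home. The head-centre estimate was less certain, about 1 mm off in x and 2.1 mm in y. The 14 mm hole only allows ±1.5 mm, so I took the reading as partly edge bias; both figures are inside the 4 mm limit.
- **Gripper:** open and clear, with about 1 N or less at the wrist.

**What failed or disagreed:**
- **Tool point:** the real fingertips sit about 29 mm above the reported TCP, so the first grasp of the link missed. The second held only the top edge of the web, so I set the link down and gripped it lower. After that I worked with the offset. A sideways offset of about 1.7 mm also showed up, and I allowed for it.
- **Screw spots:** depth on two dark screw heads read 3–4 mm high, while plain metal on the same parts read correctly.
- **Last picture:** I had used the 12 views, so I could not look at the final picture and checked it by numbers only.
- **Bystanders:** I did not measure the pots and cups at the end. The arm worked well away from them and felt no unexpected contact.

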